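# Lay the coffee corner: folding trivet and click-stop turntable

### The arm

A 6-joint arm with a two-finger parallel gripper is mounted at the origin on the work surface. World frame = base frame: x ahead of the robot, y to its left, z up, the work surface at z = 0. Lengths are in m, angles in rad, forces in N, time in s.
With the tool pointing down it reaches from about 0.35 to 0.875 m from the base axis. Payload 4.2 kg.
Tool frame: the origin (TCP) lies midway between the tips of the shut fingers; the grasp point (between the pads) lies 19 mm behind it (arm.hold_point_z is the distance from the TCP to the grasp point, in m); z points along the fingers, y is the line along which they close (so a half turn about z gives the same grasp; the last joint's range is limited). The gripper opens to 87 mm and grips with 3 to 60 N. Pads are 19 mm wide; open, the fingers measure 117 mm over their backs; the gripper's body (75 mm by 190 mm) begins 51 mm behind the grasp point.
Start: joints at [1.365, 0.385, 0.008, 0, -1.194, -0.259], TCP at [0.28, 0.559, 0.223] pointing down, gripper open.
Joint ranges: [-3.14, 3.14], [-1.21, 2.06], [-1.07, 1.41], [-3.16, 2.05], [-2.99, -0.16], [-3.1, 3.1]. Speed limits (rad/s): [2.79, 2.79, 3.14, 3.14, 3.14, 3.14].

### API

Orientations are given as a 3x3 rotation matrix whose columns are the frame's x, y, z axes.
In Python, from cell import telemetry, imaging, arm, nets gives the robot as it stands.
- The arm moves only by the tool move_arm, never from a script. Its argument "commands" is a list that holds one entry, the list of rows, each a list of 7 numbers: the turn, a rotation vector about the tool's x, y, z each as a share of 180 degrees, from -1 to 1, then the shift along the tool's x, y, z each as a share of 0.1 m, from -1 to 1, then the gripper command: -1 is fully open, 1 is shut, values between are in proportion. In form: [[[wx, wy, wz, x, y, z, hand], ...]]. A call has exactly 5 rows; each row is the pose to reach, as a shift and turn from the pose commanded when the call began, along the tool's axes at that moment, turning the shorter way round; what a row does not reach only later rows make up. A row lasts 1/10 s, in which the tool goes at most 50 mm and 8.59 degrees, less where a joint would pass 70% of its speed; a pose out of reach is approached as far as the arm can. A call with a number of a shift or a turn outside -1 to 1 is refused whole. A call with a gripper value outside its range is refused whole. The fingers move at their own pace and stop on an object; the grip force is fixed at half the most. Time passes only in rows, so rows that repeat a pose let the fingers close, or fill a call up. It gives the time, the measured TCP pose, the force, the opening and the grip force at its end, in the units of the state.
- telemetry.sense(): the state, without advancing time (a new reading comes with each control period).
- imaging.camera(name): name is "side" or "top" or "wrist"; returns a dict with "frame" (480x640x3 uint8, red, green, blue), "depth" (480x640 float32, m along the optical axis (not along the pixel's ray), 0 where there is no reading), "camera_matrix" (3x3 intrinsics, pixels), "dist_coeffs" ([k1, k2, p1, p2, k3] as OpenCV has them; the pictures are not rectified), "extrinsics" (4x4, takes a point from camera to world coordinates); the wrist camera has in their place "mount" (4x4, takes a point from camera to tool coordinates, whose origin is the TCP and whose axes are the flange's). Camera axes: x right, y down, z forward; pixel columns grow to the right and rows downward; lengths in m; the calibration is good to about 2 mm. A picture is of the moment at which its call begins: read the wrist's pose just before it.
- arm.hand_in(): hands the job in; it is judged then, once.
Trained networks look in the newest picture that a camera, given by its name, has taken for a name from the list of things; names that differ only in an ending like _2 or _b are one class to them, and where a whole thing is asked for, a point or a joint stands for the part that bears it (a point fixed in the world has none). Each returns a list of dicts, best first, with "conf" (0 to 1); they miss things now and then, are a little off and sometimes report something else, mostly with a low value. They report only what shows in the picture. A call takes as long as a camera call. They do not tell look-alikes from the thing itself.
- nets.trace(camera, target): "pixels" (480x640 bool, what is visible of it) and "location" ([column, row] in pixels, amid what is visible of it).
- nets.tip_of(camera, target): "location" ([column, row] in pixels: a listed point, or the origin of a listed thing).
The state is a dict: "t": time; "q": joint angles; "dq": joint speeds; "tau": joint torques, N m; "tcp_pos": TCP position; "tcp_rot": TCP orientation; "wrist_force": force on the tool from outside, world axes, zero at the start; "wrist_torque": the same for the moment, N m; "opening": finger opening in m; "gripper_force": force on a finger pad.
Only numpy, scipy, OpenCV 4.12 (cv2) and the standard library are available. Lean on these libraries where they do the work, as an engineer would, in place of code of your own. Each camera call takes 0.05 s, during which the arm holds its last target. There are 200 camera calls.

### The job

Lay the coffee corner: snap the folding trivet fully open and stand the cezve upright on the middle of the opened trivet, across the hinge. Stand every blue cup upright in the middle of a free cork pad of the turntable, one cup to a pad, turning the turntable from click to click to bring each free pad out to the front, since the wire guard covers the rest. Finish with the turntable clicked in so that the white canister is at the front, and leave the jar, shaker, oil bottle and tin where they stand.

Things in the scene. Friction and masses are not known exactly. Their poses are not given: they have to be found in the camera images.
- trivet_mid (a point): middle of the opened folding trivet: on the hinge line at top-face height, 30 mm above the counter. Trivet fixed to the counter; y along the hinge, x towards its fixed half, z up. Fixed half: bamboo slats, x 0 to 70 mm, 150 mm wide along y, top at 30 mm. Opened, the leaf makes the same area at x 0 to -70 mm, flush, with its bar at x = -120 mm.
- trivet_bar (a point): middle of the steel cross-bar at the leaf's free edge: round, 12 mm thick, along the hinge direction, 120 mm from the hinge line, 110 mm between its two 12 mm side arms; bar centre 50 mm from the slats, open window between. Folded: on the +x side, centre 37 mm above the counter, nothing under it; opened: on the -x side, 23 mm above the counter.
- leaf (a joint): angle of the trivet's leaf about the hinge (rad): 0 folded flat on the fixed half, pi/2 upright, pi (stop) fully open. Leaf 14 mm thick, 0.15 kg. Its over-centre action drives it away from upright to the nearer end: about 3 N at the bar lifts it from folded, falling to nothing at upright; well past upright it snaps open by itself once nothing is in its way.
- turntable: fixed base of the turntable; origin on the platter's axis at counter level; front on its -x side (short steel tongue), z up. Fixed wire guard over the platter's back: 6 mm steel wires along y, tops 128 mm above the counter, at x = 0, 55, 110, 165 mm, y -168 to 168 mm, joined at both ends, on legs at x = 0 and 165 mm. Only the half at x below 0 is open from above.
- platter (a joint): angle of the bamboo platter (300 mm across, top face 30 mm above the counter), rad, anticlockwise from above, no limits. It clicks into a spring detent every quarter turn (0, pi/2, ..); at 0 and full turns the canister is at the front. About 2 N at a post turns it, more when turned faster (damped); let go, it settles into the nearest detent in about a second.
- front (a point): fixed point at top-face level 85 mm in front of the axis: where the station that is out at the front has its centre. The platter is turned by four upright round steel posts on it, 16 mm thick, 30 to 85 mm above the counter, 136 mm from the axis, each 45 degrees from the two stations beside it; at a detent two stand at the front left and front right.
- canister (a point): centre, at top-face height, of the station that carries the canister (closed, white plastic with white lid, 64 mm across, top 88 mm above the counter, fixed on the platter), 85 mm from the axis; turns with the platter. Stations anticlockwise from above: canister, pad_a, pad_b, pad_c.
- pad_a (a point): centre, on the top face, of one of the three round cork pads (80 mm across) for cups on the platter, 85 mm from its axis, 30 mm above the counter; turns with the platter.
- pad_b (a point): centre, on the top face, of one of the three round cork pads (80 mm across) for cups on the platter, 85 mm from its axis, 30 mm above the counter; turns with the platter.
- pad_c (a point): centre, on the top face, of one of the three round cork pads (80 mm across) for cups on the platter, 85 mm from its axis, 30 mm above the counter; turns with the platter.
- cezve_mid (a point): stainless cezve (open pot), foot 82 mm across, neck 58 mm at 68 mm height, rim 62 mm at 92 mm height, 3 mm wall, 0.35 kg; this point on its axis, 46 mm above the foot, z up. Dark wooden handle, 12 mm thick, along its own +x, from 78 mm height at the neck to 100 mm height 130 mm from the axis. Can be held round the neck from above, fingers either side of the handle.
- cup1_mid (a point): upright open cup without handle, glazed cobalt blue, 62 mm across the rim, 50 mm across the foot, 60 mm tall, 4 mm wall, 0.16 kg; this point is on its axis half-way up (30 mm above the foot), z up. All cups are alike; two or three are there (None: absent).
- cup2_mid (a point): upright open cup without handle, glazed cobalt blue, 62 mm across the rim, 50 mm across the foot, 60 mm tall, 4 mm wall, 0.16 kg; this point is on its axis half-way up (30 mm above the foot), z up. All cups are alike; two or three are there (None: absent).
- cup3_mid (a point): upright open cup without handle, glazed cobalt blue, 62 mm across the rim, 50 mm across the foot, 60 mm tall, 4 mm wall, 0.16 kg; this point is on its axis half-way up (30 mm above the foot), z up. All cups are alike; two or three are there (None: absent).
- jar: amber glass jar, 68 mm across, 100 mm tall; bystander, leave it alone; origin under its foot.
- shaker: steel shaker, 44 mm across, 68 mm tall; bystander, leave it alone; origin under its foot.
- oil: green oil bottle with cork, 60 mm across, 190 mm tall; bystander, leave it alone; origin under its foot.
- tin: copper-coloured round tin, 76 mm across, 90 mm tall; bystander, leave it alone; origin under its foot.
- cup1: the cup with the point of the same name; origin under its foot.
- cup2: the cup with the point of the same name; origin under its foot.
- cup3: the cup with the point of the same name; origin under its foot.
- cezve: the cezve; origin under its foot.
There are look-alikes about, which are no part of the job. What is shaped like the part that bears trivet_mid but pink is not meant.

How it is judged:
On the way, in this order (a step that is already met when the one before it is completed fails the run):
1. the trivet is snapped fully open (value of joint leaf above 3 rad), for 0.3 s.
2. the cezve stands upright on the middle of the open trivet (value of joint leaf above 3 rad and horizontal distance between cezve_mid and trivet_mid below 0.03 m and angle between cezve_mid's own z axis and vertical below 0.12 rad and height (world z) of cezve_mid between 0.07 and 0.084 m and linear speed of cezve below 0.03 m/s), for 0.3 s.
At the end, for the whole second after the job is handed in: Leaf above 3.0 rad; cezve upright and at rest on the trivet, axis within 30 mm of its middle; every cup present upright (0.12 rad), at rest on the platter, axis within 20 mm of a pad centre; canister station within 12 mm of the front point, platter at rest (all of step 2 and horizontal distance between canister and front below 0.012 m and velocity of joint platter between -0.05 and 0.05 rad/s and (horizontal distance between cup1_mid and pad_a below 0.02 m or horizontal distance between cup1_mid and pad_b below 0.02 m or horizontal distance between cup1_mid and pad_c below 0.02 m) and angle between each of cup1_mid, cup2_mid, cup3_mid's own z axis and vertical below 0.12 rad and height (world z) of cup1_mid between 0.055 and 0.068 m and linear speed of each of cup1, cup2, cup3 below 0.03 m/s and (horizontal distance between cup2_mid and pad_a below 0.02 m or horizontal distance between cup2_mid and pad_b below 0.02 m or horizontal distance between cup2_mid and pad_c below 0.02 m) and height (world z) of cup2_mid between 0.055 and 0.068 m and (horizontal distance between cup3_mid and pad_a below 0.02 m or horizontal distance between cup3_mid and pad_b below 0.02 m or horizontal distance between cup3_mid and pad_c below 0.02 m) and height (world z) of cup3_mid between 0.055 and 0.068 m); the robot touches nothing.
It fails at once if the jar is moved more than 40 mm (distance of jar from where it was at the start of the episode above 0.04 m).
It fails at once if the shaker is moved more than 40 mm (distance of shaker from where it was at the start of the episode above 0.04 m).
It fails at once if the oil is moved more than 40 mm (distance of oil from where it was at the start of the episode above 0.04 m).
It fails at once if the tin is moved more than 40 mm (distance of tin from where it was at the start of the episode above 0.04 m).
Of cup1, cup2, cup3 only 2 to 3 are there at a start; the rules pass over those that are not, and their reading is None.
At some moment in a run one of cezve, cup1, cup2, cup3 may be knocked a few centimetres aside while the robot is not near it.
It also fails if it takes over 210 s, if anything falls off the work surface, if the arm or the gripper's body presses on something with over 40 N, if the wrist force passes 120 N, or if a joint passes its speed limit or range.

## Working session

There is one attempt and no reset: what is moved stays moved. The work goes in short steps, Python scripts to look and compute and a tool call to move; the robot and the scene stay as the last step left them, time stands still between calls to the robot, and variables do not carry over. Pictures are saved under pics/ and viewed, at most 14 in all, crops included, and the job is handed in when it is done.

Besides the shell and the picture viewer there is one more tool, called after "Call:" as name(argument=value, ...) on one line, values as JSON. move_arm: Moves the arm, as the interface text tells. Its arguments: {"type":"object","properties":{"commands":{"type":"array","items":{"type":"array","items":{"type":"array","items":{"type":"number"}}}}},"required":["commands"]}

```bash
mkdir -p pics
cat > h.py <<'E'
import numpy as np, cv2
from cell import telemetry, imaging, arm, nets
def cam(n):
    s=telemetry.sense(); c=imaging.camera(n)
    if n=="wrist":
        T=np.eye(4);T[:3,:3]=s["tcp_rot"];T[:3,3]=s["tcp_pos"];c["T"]=T@np.array(c["mount"])
    else: c["T"]=np.array(c["extrinsics"])
    return c
def save(c,f): cv2.imwrite("pics/"+f,c["frame"][:,:,::-1])
def ray(c,p):
    u=cv2.undistortPoints(np.array([[p]],float),np.array(c["camera_matrix"]),np.array(c["dist_coeffs"]))[0,0]
    return c["T"][:3,3],c["T"][:3,:3]@np.array([u[0],u[1],1.])
def atz(c,p,z):
    o,d=ray(c,p); return o+d*(z-o[2])/d[2]
def cloud(c,mask=None):
    m=c["depth"]>0
    if mask is not None: m&=mask
    v,u=np.nonzero(m)
    q=cv2.undistortPoints(np.stack([u,v],1)[:,None].astype(float),np.array(c["camera_matrix"]),np.array(c["dist_coeffs"]))[:,0]
    d=c["depth"][v,u]
    P=np.c_[q*d[:,None],d]
    return P@c["T"][:3,:3].T+c["T"][:3,3]
def atd(c,p):
    o,d=ray(c,p); k=c["depth"][int(round(p[1])),int(round(p[0]))]; return o+d*k
def proj(c,P):
    Ti=np.linalg.inv(c["T"]); return cv2.projectPoints(np.array(P,float).reshape(-1,3),cv2.Rodrigues(Ti[:3,:3])[0],Ti[:3,3],np.array(c["camera_matrix"]),np.array(c["dist_coeffs"]))[0][:,0]
E
python3 - <<'E'
from h import *
Z=dict(trivet_mid=.03,trivet_bar=.037,turntable=0,front=.03,canister=.03,pad_a=.03,cezve_mid=.046,cup1_mid=.03,jar=0,shaker=0,oil=0,tin=0)
for n in ["top","side"]:
    c=cam(n); save(c,n+"0.png"); print(n,c["T"][:3,3].round(3))
    for k,z in Z.items():
        for r in nets.tip_of(n,k)[:5]:
            if r["conf"]>.2: print(n,k,round(r["conf"],2),np.round(r["location"]),atz(c,r["location"],z).round(3)[:2])
E
```

```text
top [ 0.311 -0.015  1.517]
top trivet_mid 0.82 [214. 234.] [0.48  0.302]
top trivet_mid 0.62 [176. 358.] [0.164 0.402]
top trivet_bar 0.72 [532. 214.] [ 0.512 -0.522]
top trivet_bar 0.69 [222. 188.] [0.6   0.278]
top trivet_bar 0.56 [171. 314.] [0.276 0.412]
top trivet_bar 0.4 [441. 253.] [ 0.417 -0.282]
top turntable 0.82 [408. 157.] [ 0.678 -0.211]
top front 0.56 [404. 190.] [ 0.584 -0.194]
top front 0.55 [289. 224.] [0.503 0.105]
top canister 0.55 [376. 154.] [ 0.681 -0.124]
top pad_a 0.93 [440. 160.] [ 0.663 -0.292]
top pad_a 0.78 [404. 186.] [ 0.594 -0.194]
top pad_a 0.76 [411. 125.] [ 0.759 -0.219]
top pad_a 0.3 [214. 236.] [0.475 0.3  ]
top cezve_mid 0.76 [303. 170.] [0.639 0.067]
top cup1_mid 0.98 [442. 254.] [ 0.417 -0.284]
top cup1_mid 0.47 [440. 158.] [ 0.668 -0.291]
top cup1_mid 0.41 [213. 235.] [0.478 0.303]
top jar 0.85 [149. 250.] [0.446 0.483]
top shaker 0.69 [292. 224.] [0.506 0.101]
top tin 0.79 [528. 216.] [ 0.512 -0.525]
side [-0.03  -0.792  1.036]
side trivet_mid 0.93 [254. 189.] [0.48  0.291]
side trivet_mid 0.66 [130. 213.] [0.161 0.395]
side trivet_mid 0.3 [36
[... 174 characters left out ...]
ont 0.78 [402. 287.] [ 0.59 -0.2 ]
side canister 0.62 [413. 248.] [ 0.689 -0.121]
side pad_a 0.98 [402. 284.] [ 0.594 -0.193]
side pad_a 0.89 [452. 296.] [ 0.665 -0.287]
side pad_a 0.68 [461. 264.] [ 0.751 -0.225]
side pad_a 0.53 [365. 358.] [ 0.404 -0.306]
side cezve_mid 0.9 [351. 208.] [0.639 0.066]
side cezve_mid 0.36 [364. 346.] [ 0.414 -0.288]
side cup1_mid 0.69 [364. 347.] [ 0.419 -0.281]
side cup1_mid 0.62 [478. 413.] [ 0.508 -0.532]
side cup1_mid 0.41 [321. 301.] [ 0.413 -0.129]
side jar 0.81 [217. 165.] [0.456 0.479]
side jar 0.62 [408. 283.] [ 0.626 -0.181]
side shaker 0.86 [300. 236.] [0.502 0.095]
side oil 0.82 [401. 427.] [ 0.379 -0.459]
side tin 0.59 [474. 414.] [ 0.516 -0.522]
```

View pics/top0.png

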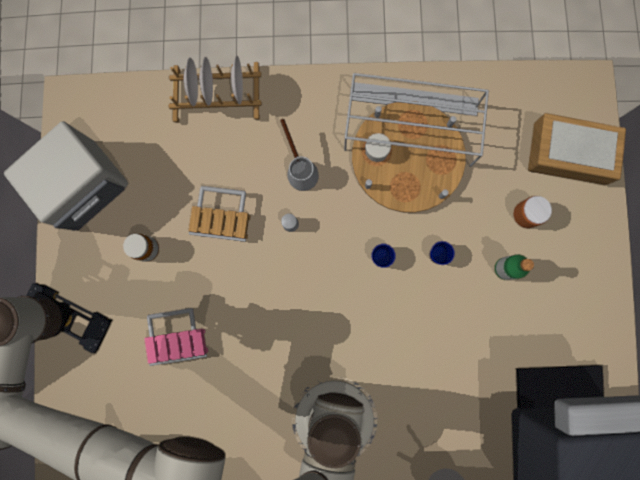

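View pics/side0.png

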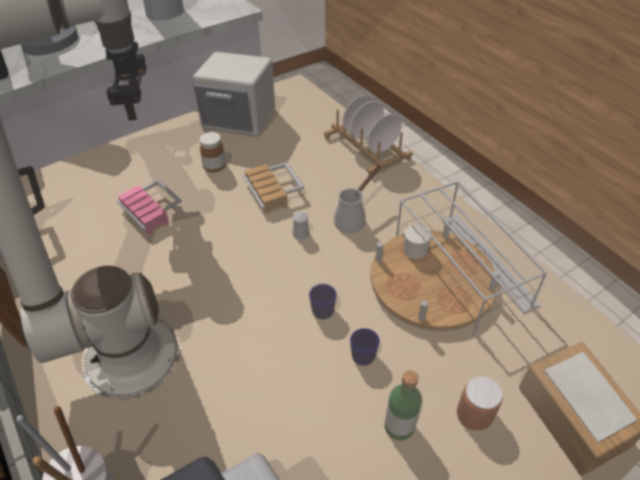

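Top view: the wooden trivet is folded at (214,234) with its bar at (222,188). The pink look-alike at (176,345) is ruled out by its colour. There are two blue cups at (384,256) and (442,254), and the cezve is at (303,172) with its handle pointing up. The canister sits left on the platter at (378,146), with a free pad at the front at (404,186). The side view agrees: trivet (265,190), cups (322,301) and (364,347).

Run:
```python
from h import *
for n in ["top","side"]:
    c=cam(n)
    f=c["frame"].astype(int); b=((f[...,2]>f[...,0]+35)&(f[...,2]>f[...,1]+35)).astype(np.uint8)
    k,l,st,ce=cv2.connectedComponentsWithStats(b)
    for i in range(1,k):
        if st[i,4]>25: print(n,"blue",ce[i].round(),st[i,4],atz(c,ce[i],.04).round(3))
    P=cloud(c)
    m=(abs(P[:,0]-.53)<.11)&(abs(P[:,1]-.29)<.12)&(P[:,2]>.025)&(P[:,2]<.06)
    Q=P[m]; print(n,"trivet pts",len(Q),np.percentile(Q[:,2],[10,50,90]).round(3))
    (ctr,sz,a)=cv2.minAreaRect(Q[:,:2].astype(np.float32)); print("rect",np.round(ctr,3),np.round(sz,3),round(a,1), cv2.boxPoints((ctr,sz,a)).round(3).tolist())
    for t in ["trivet_bar","leaf","cezve","platter"]:
        for r in nets.trace(n,t)[:3]:
            if r["conf"]<.4: continue
            Q=cloud(c,r["pixels"]); Q=Q[Q[:,2]>.02]
            R=cv2.minAreaRect(Q[:,:2].astype(np.float32)); print(n,t,round(r["conf"],2),np.round(r["location"]),np.round(R[0],3),np.round(R[1],3),round(R[2],1))
    if n=="top": cv2.imwrite("pics/trivets.png",cv2.resize(c["frame"][170:390,120:280,::-1],None,fx=2.6,fy=2.6))
```

```text
top blue [442. 253.] 385 [ 0.418 -0.283  0.04 ]
top blue [383. 255.] 390 [ 0.415 -0.133  0.04 ]
top trivet pts 1924 [0.033 0.042 0.047]
rect [0.536 0.284] [0.149 0.13 ] 81.4 [[0.46000000834465027, 0.2199999988079071], [0.5889999866485596, 0.20000000298023224], [0.6110000014305115, 0.3479999899864197], [0.4819999933242798, 0.367000013589859]]
top trivet_bar 0.75 [217. 214.] [0.539 0.284] [0.148 0.124] 81.5
top trivet_bar 0.74 [174. 342.] [0.224 0.406] [0.123 0.151] 7.7
top leaf 0.83 [172. 340.] [0.225 0.406] [0.126 0.151] 6.8
top leaf 0.76 [216. 223.] [0.539 0.284] [0.148 0.123] 81.0
top cezve 0.57 [300. 170.] [0.677 0.071] [0.166 0.079] 4.5
top platter 0.95 [410. 157.] [ 0.673 -0.21 ] [0.296 0.292] 81.2
top platter 0.4 [300. 169.] [0.679 0.073] [0.17  0.078] 5.4
side trivet pts 1354 [0.031 0.04  0.044]
rect [0.535 0.281] [0.155 0.129] 81.7 [[0.46000000834465027, 0.21400000154972076], [0.5879999995231628, 0.19499999284744263], [0.6100000143051147, 0.3479999899864197], [0.4819999933242798, 0.367000013589859]]
side trivet_bar 0.94 [146. 203.] [0.224 0.401] [0.125 0.153] 8.4
side trivet_bar 0.65 [271. 184.] [0.538 0.28 ] [0.156 0.122] 80.7
side leaf 0.93 [267. 182.] [0.538 0.28 ] [0.156 0.122] 80.7
side leaf 0.64 [144. 204.] [0.224 0.401] [0.125 0.153] 9.1
side cezve 0.65 [352. 212.] [0.71  0.099] [0.25  0.077] 24.5
side platter 0.93 [430. 278.] [ 0.675 -0.213] [0.299 0.294] 25.5
```

View pics/trivets.png

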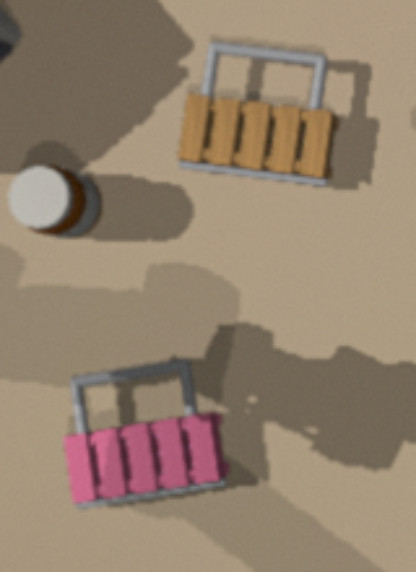

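The brown trivet at (214,234) is the one meant. The pink one at (176,345) is the look-alike, and the crop confirms this.

```bash
cat >> h.py <<'E'
def plan(p,yaw=None,s=None):
    """turn and shift (units of the move) from now to pos p, tool-y heading yaw deg (mod 180), pointing down"""
    s=s or telemetry.sense(); R=np.array(s["tcp_rot"]); d=R.T@(np.array(p)-s["tcp_pos"])/.1
    out=[np.zeros(3)]
    if yaw is not None:
        out=[]
        for k in (0,180):
            a=np.radians(yaw+k); y=np.array([np.cos(a),np.sin(a),0]); z=np.array([0,0,-1.]); x=np.cross(y,z)
            out.append(cv2.Rodrigues(R.T@np.c_[x,y,z])[0][:,0]/np.pi)
    print("shift",d.round(3),"turn",[o.round(3).tolist() for o in out])
E
python3 - <<'E'
from h import *
s=telemetry.sense(); print(s["t"],np.round(s["tcp_rot"],3).tolist(),np.round(s["tcp_pos"],4),s["opening"],np.round(s["q"],3))
plan([.594,.274,.15],-8.6)
E
```

```text
1.8 [[0.894, -0.448, -0.0], [-0.448, -0.894, 0.0], [-0.0, -0.0, -1.0]] [0.2801 0.5587 0.2226] 0.08689069620787941 [ 1.365  0.385  0.008 -0.    -1.194 -0.259]
shift [4.082 1.138 0.726] turn [[-0.0, -0.0, -0.6], [-0.0, 0.0, 0.4]]
```

Call:
move_arm(commands=[[[0,0,0,0.3,0.08,0,0],[0,0,0,0.6,0.17,0,0],[0,0,0,0.9,0.25,0,0],[0,0,0,1,0.28,0,0],[0,0,0,1,0.28,0,0]]])

```text
t: 2.3
tcp_pos: [0.3578, 0.4881, 0.2227]
tcp_rot: [[0.893, -0.45, 0.0], [-0.45, -0.893, 0.0], [-0.0, -0.0, -1.0]]
wrist_force: [0.1, -0.2, 0.3]
opening: 0.0549
gripper_force: 0.0
```

Call:
move_arm(commands=[[[0,0,0,0.3,0.08,0,0],[0,0,0,0.6,0.17,0,0],[0,0,0,0.9,0.25,0,0],[0,0,0,1,0.28,0,0],[0,0,0,1,0.28,0,0]]])

```text
t: 2.8
tcp_pos: [0.434, 0.419, 0.2224]
tcp_rot: [[0.893, -0.449, -0.0], [-0.449, -0.893, 0.0], [-0.0, -0.0, -1.0]]
wrist_force: [0.6, 0.2, 0.0]
opening: 0.0436
gripper_force: 0.0
```

Call:
move_arm(commands=[[[0,0,0.04,0.3,0.08,0,0],[0,0,0.08,0.6,0.17,0,0],[0,0,0.12,0.9,0.25,0,0],[0,0,0.16,1,0.28,0,0],[0,0,0.2,1,0.28,0,0]]])

```text
t: 3.3
tcp_pos: [0.5108, 0.3496, 0.2223]
tcp_rot: [[0.455, -0.891, -0.0], [-0.891, -0.455, 0.0], [-0.0, -0.0, -1.0]]
wrist_force: [-0.1, 0.3, 0.1]
opening: 0.0438
gripper_force: 0.0
```

Run:
```python
from h import *
s=telemetry.sense(); print(s["t"],np.round(s["tcp_pos"],4),s["opening"],np.round(s["q"],3))
plan([.594,.274,.15],-8.6)
```

```text
3.3 [0.5108 0.3496 0.2223] 0.04377075748628333 [ 0.861  0.375 -0.008 -0.    -1.188 -0.389]
shift [ 1.051 -0.397  0.723] turn [[-0.0, 0.0, -0.802], [0.0, 0.0, 0.198]]
```

Call:
move_arm(commands=[[[0,0,0.04,0.3,-0.12,0.2,0.15],[0,0,0.08,0.6,-0.24,0.4,0.15],[0,0,0.12,0.9,-0.36,0.6,0.15],[0,0,0.16,1,-0.4,0.7,0.15],[0,0,0.198,1,-0.4,0.72,0.15]]])

```text
t: 3.8
tcp_pos: [0.5918, 0.2787, 0.148]
tcp_rot: [[-0.15, -0.989, -0.003], [-0.989, 0.15, -0.002], [0.002, 0.003, -1.0]]
wrist_force: [-0.2, -0.1, 0.3]
opening: 0.0368
gripper_force: 0.0
```

Run:
```python
from h import *
c=cam("wrist"); save(c,"w1.png")
for t in ["trivet_bar","trivet_mid"]:
    for r in nets.tip_of("wrist",t)[:2]: print(t,r["conf"],r["location"],atz(c,r["location"],.037).round(4))
P=cloud(c); m=(P[:,2]>.028)&(P[:,2]<.06)&(abs(P[:,0]-.54)<.12)&(abs(P[:,1]-.285)<.1); Q=P[m]
Q=Q[(Q-[.475,.292,0])@[.989,-.149,0]>.095]
print(len(Q),np.median(Q,0).round(4),np.round(cv2.minAreaRect(Q[:,:2].astype(np.float32)),3) if 0 else cv2.minAreaRect(Q[:,:2].astype(np.float32)))
plan([.594,.274,.020],-8.6)
```

```text
trivet_bar 0.77 [310.4, 235.6] [0.5958 0.2761 0.037 ]
trivet_mid 0.95 [471.9, 235.0] [0.4776 0.2934 0.037 ]
3538 [0.592  0.2669 0.0412] ((0.5852302312850952, 0.2771402895450592), (0.12066268920898438, 0.03211209177970886), 81.27195739746094)
shift [ 0.057 -0.032  1.302] turn [[0.0, 0.0, -0.997], [0.0, -0.0, 0.003]]
```

View pics/w1.png

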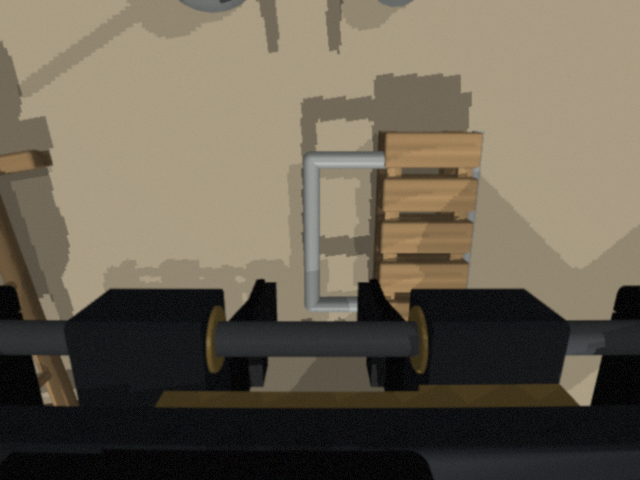

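The wrist view shows the bar at (311,230) between the fingers' line, with the slats to its right. I'll lower onto the bar and grip it.

Call:
move_arm(commands=[[[0,0,0.003,0.03,-0.04,0.3,0.15],[0,0,0.003,0.03,-0.04,0.6,0.15],[0,0,0.003,0.03,-0.04,0.8,0.15],[0,0,0.003,0.03,-0.04,1,0.15],[0,0,0.003,0.03,-0.04,1,0.15]]])

```text
t: 4.45
tcp_pos: [0.5935, 0.2754, 0.048]
tcp_rot: [[-0.15, -0.989, -0.005], [-0.989, 0.15, -0.003], [0.003, 0.004, -1.0]]
wrist_force: [-0.2, -0.8, -0.4]
opening: 0.0368
gripper_force: 0.0
```

Call:
move_arm(commands=[[[0,0,0,0,0,0.15,0.15],[0,0,0,0,0,0.28,0.15],[0,0,0,0,0,0.28,0.5],[0,0,0,0,0,0.28,1],[0,0,0,0,0,0.28,1]]])

```text
t: 4.95
tcp_pos: [0.5962, 0.2755, 0.0233]
tcp_rot: [[-0.153, -0.988, 0.001], [-0.988, 0.153, 0.001], [-0.001, -0.001, -1.0]]
wrist_force: [0.6, -0.5, 0.3]
opening: 0.0207
gripper_force: 0.0
```

Call:
move_arm(commands=[[[0,0,0,0,0,0,1],[0,0,0,0,0,0,1],[0,0,0,0,0,0,1],[0,0,0,0,0,0,1],[0,0,0,0,0,0,1]]])

```text
t: 5.45
tcp_pos: [0.5951, 0.2755, 0.0232]
tcp_rot: [[-0.153, -0.988, -0.001], [-0.988, 0.153, 0.0], [-0.0, 0.001, -1.0]]
wrist_force: [-4.8, 1.4, 4.2]
opening: 0.0106
gripper_force: 30.0
```

Call:
move_arm(commands=[[[0,0,0,0,0.014,-0.124,1],[0,0,0,0,0.041,-0.247,1],[0,0,0,0,0.08,-0.367,1],[0,0,0,0,0.132,-0.481,1],[0,0,0,0,0.195,-0.59,1]]])

```text
t: 5.95
tcp_pos: [0.5769, 0.2782, 0.0831]
tcp_rot: [[-0.153, -0.988, 0.002], [-0.988, 0.153, 0.001], [-0.001, -0.002, -1.0]]
wrist_force: [3.1, 1.4, -2.9]
opening: 0.011
gripper_force: 30.0
```

Call:
move_arm(commands=[[[0,0,0,0,0.075,-0.101,1],[0,0,0,0,0.16,-0.194,1],[0,0,0,0,0.253,-0.278,1],[0,0,0,0,0.356,-0.351,1],[0,0,0,0,0.465,-0.414,1]]])

```text
t: 6.45
tcp_pos: [0.5331, 0.2849, 0.1272]
tcp_rot: [[-0.152, -0.988, 0.008], [-0.988, 0.152, 0.001], [-0.002, -0.008, -1.0]]
wrist_force: [6.6, -4.8, 5.2]
opening: 0.0109
gripper_force: 30.0
```

Call:
move_arm(commands=[[[0,0,0,0,0.155,-0.065,1],[0,0,0,0,0.317,-0.107,1],[0,0,0,0,0.483,-0.127,1],[0,0,0,0,0.651,-0.123,1],[0,0,0,0,0.817,-0.096,1]]])

```text
t: 6.95
tcp_pos: [0.4499, 0.2978, 0.1355]
tcp_rot: [[-0.152, -0.988, 0.004], [-0.988, 0.152, 0.002], [-0.002, -0.003, -1.0]]
wrist_force: [2.1, 0.2, 2.0]
opening: 0.011
gripper_force: 30.0
```

Call:
move_arm(commands=[[[0,0,0,0,0.16,0.05,1],[0,0,0,0,0.311,0.122,1],[0,0,0,0,0.451,0.214,1],[0,0,0,0,0.577,0.325,1],[0,0,0,0,0.687,0.452,1]]])

```text
t: 7.45
tcp_pos: [0.3812, 0.3086, 0.0888]
tcp_rot: [[-0.152, -0.988, 0.002], [-0.988, 0.152, 0.002], [-0.002, -0.001, -1.0]]
wrist_force: [2.1, 0.3, -0.8]
opening: 0.0111
gripper_force: 30.0
```

Call:
move_arm(commands=[[[0,0,0,0,0,0,0.3],[0,0,0,0,0,0,0.1],[0,0,0,0,0,-0.3,0],[0,0,0,0,0,-0.7,-0.5],[0,0,0,0,0,-1,-1]]])

```text
t: 7.95
tcp_pos: [0.3825, 0.3081, 0.1905]
tcp_rot: [[-0.153, -0.988, 0.002], [-0.988, 0.153, 0.001], [-0.001, -0.002, -1.0]]
wrist_force: [0.6, 1.1, -0.5]
opening: 0.0435
gripper_force: 0.0
```

Call:
move_arm(commands=[[[0,0,0,0,0,-0.3,-1],[0,0,0,0,0,-0.3,-1],[0,0,0,0,0,-0.3,-1],[0,0,0,0,0,-0.3,-1],[0,0,0,0,0,-0.3,-1]]])

```text
t: 8.45
tcp_pos: [0.3815, 0.3076, 0.2164]
tcp_rot: [[-0.154, -0.988, -0.001], [-0.988, 0.154, -0.002], [0.002, 0.001, -1.0]]
wrist_force: [-0.5, -0.4, -0.5]
opening: 0.0825
gripper_force: 0.0
```

Run:
```python
from h import *
s=telemetry.sense(); print(s["t"],np.round(s["tcp_pos"],4),s["opening"],np.round(s["q"],3))
c=cam("side"); save(c,"s1.png"); P=cloud(c)
xd=np.array([.989,-.150,0]); yd=np.array([.15,.989,0]); D=P-[.475,.292,0]; a=D@xd; b=D@yd
m=(a>-.15)&(a<.09)&(abs(b)<.085)&(P[:,2]>.012)&(P[:,2]<.08); Q=P[m]; print("trivet z",np.percentile(Q[:,2],[5,50,95,99]).round(3),"a",np.percentile(a[m],[1,99]).round(3),"b",np.percentile(b[m],[1,99]).round(3))
for n in ["side","top"]:
    if n=="top": c=cam("top")
    for t,z in dict(cezve_mid=.046,trivet_mid=.03).items():
        for r in nets.tip_of(n,t)[:2]: print(n,t,round(r["conf"],2),atz(c,r["location"],z).round(4))
    for r in nets.trace(n,"cezve")[:1]:
        Q=cloud(c,r["pixels"]); R=Q[(Q[:,2]>.082)&(Q[:,2]<.096)]; H=Q[(Q[:,2]>.088)]
        if n=="side": print([ (k,np.round(np.median(Q[abs(Q[:,2]-k)<.004],0),3)) for k in (.02,.04,.09,.1)])
        f=H[np.linalg.norm(H[:,:2]-[.64,.067],axis=1)>.06]; print("handle far",len(f),np.median(f,0).round(3))
```

```text
8.45 [0.3815 0.3076 0.2164] 0.08247497923103504 [ 1.011  0.16  -0.321 -0.    -1.092 -1.165]
trivet z [0.019 0.027 0.031 0.033] a [-0.125  0.068] b [-0.077  0.07 ]
side cezve_mid 0.6 [ 0.5748 -0.2072  0.046 ]
side cezve_mid 0.55 [0.6349 0.0609 0.046 ]
side trivet_mid 0.73 [0.1564 0.4029 0.03  ]
side trivet_mid 0.69 [0.4787 0.2898 0.03  ]
[(0.02, array([0.61 , 0.036, 0.02 ])), (0.04, array([0.618, 0.042, 0.039])), (0.09, array([0.649, 0.081, 0.09 ])), (0.1, array([0.741, 0.103, 0.1  ]))]
handle far 94 [0.73  0.1   0.097]
top cezve_mid 0.55 [0.6369 0.0606 0.046 ]
top trivet_mid 0.97 [0.4828 0.2997 0.03  ]
top trivet_mid 0.91 [0.166  0.3959 0.03  ]
handle far 124 [0.726 0.102 0.098]
```

View pics/s1.png

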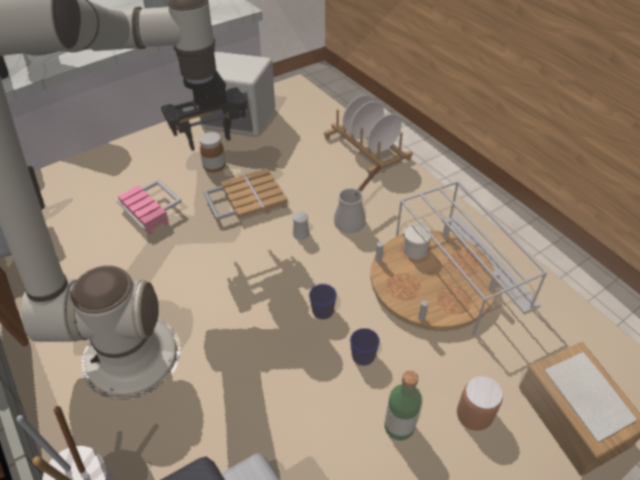

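The side view shows the trivet open, with both halves flush at (253,192), and the cezve still standing at (350,210). Next I'll go over the cezve.

Call:
move_arm(commands=[[[0,0,0,0.2,-0.28,0,-1],[0,0,0,0.4,-0.56,0,-1],[0,0,0,0.6,-0.84,0,-1],[0,0,0,0.68,-0.97,0,-1],[0,0,0,0.68,-0.97,0,-1]]])

```text
t: 9.35
tcp_pos: [0.4683, 0.2251, 0.2171]
tcp_rot: [[-0.156, -0.988, -0.0], [-0.988, 0.156, -0.0], [0.0, 0.0, -1.0]]
wrist_force: [-0.2, -0.2, -0.6]
opening: 0.087
gripper_force: 0.0
```

Call:
move_arm(commands=[[[0,0,0,0.2,-0.28,0,-1],[0,0,0,0.4,-0.56,0,-1],[0,0,0,0.6,-0.84,0,-1],[0,0,0,0.67,-0.97,0,-1],[0,0,0,0.67,-0.97,0,-1]]])

```text
t: 9.85
tcp_pos: [0.5535, 0.1448, 0.2169]
tcp_rot: [[-0.155, -0.988, -0.0], [-0.988, 0.155, -0.0], [0.0, 0.0, -1.0]]
wrist_force: [-0.1, 0.6, -0.2]
opening: 0.0872
gripper_force: 0.0
```

Call:
move_arm(commands=[[[0,0,0.03,0.2,-0.28,0,-1],[0,0,0.07,0.4,-0.56,0,-1],[0,0,0.1,0.6,-0.84,0,-1],[0,0,0.13,0.67,-0.96,0,-1],[0,0,0.165,0.67,-0.96,0,-1]]])

```text
t: 10.35
tcp_pos: [0.6379, 0.0643, 0.2167]
tcp_rot: [[-0.627, -0.779, -0.001], [-0.779, 0.627, -0.0], [0.001, 0.001, -1.0]]
wrist_force: [-1.3, 0.4, 0.0]
opening: 0.087
gripper_force: 0.0
```

Call:
move_arm(commands=[[[0,0,0.04,0,0,0,-1],[0,0,0.08,0,0,0,-1],[0,0,0.12,0,0,0,-1],[0,0,0.16,0,0,0,-1],[0,0,0.16,0,0,0,-1]]])

```text
t: 10.85
tcp_pos: [0.6367, 0.0659, 0.2174]
tcp_rot: [[-0.922, -0.387, -0.0], [-0.387, 0.922, 0.0], [0.0, 0.0, -1.0]]
wrist_force: [-0.1, -0.1, -0.4]
opening: 0.0867
gripper_force: 0.0
```

Run:
```python
from h import *
s=telemetry.sense(); print(s["t"],np.round(s["tcp_pos"],4),s["opening"],np.round(s["q"],3))
c=cam("wrist"); save(c,"w2.png")
for r in nets.tip_of("wrist","cezve_mid")[:2]: print(r["conf"],r["location"],atz(c,r["location"],.046).round(4))
P=cloud(c); d=np.linalg.norm(P[:,:2]-[.637,.063],axis=1)
m=(P[:,2]>.08)&(P[:,2]<.112)&(d<.16); Q=P[m]
R=Q[(d[m]<.05)&(abs(Q[:,2]-.091)<.006)]
if len(R)>10:
    e=cv2.minEnclosingCircle(R[:,:2].astype(np.float32)); print("rim circle",e,len(R))
H=Q[(d[m]>.06)]; print(len(H), np.median(H,0) if len(H) else 0)
plan([.637,.063,.049],112.7)
```

```text
10.85 [0.6367 0.0659 0.2174] 0.0867328725192747 [ 0.355  0.414  0.041 -0.    -1.198 -1.528]
0.98 [320.4, 223.0] [0.6378 0.0703 0.046 ]
rim circle ((0.644771158695221, 0.0709521695971489), 0.03992109373211861) 1319
888 [0.73363397 0.10148617 0.0997344 ]
shift [ 0.009 -0.023  1.685] turn [[0.0, -0.0, 0.001], [0.0, 0.0, -0.999]]
```

View pics/w2.png

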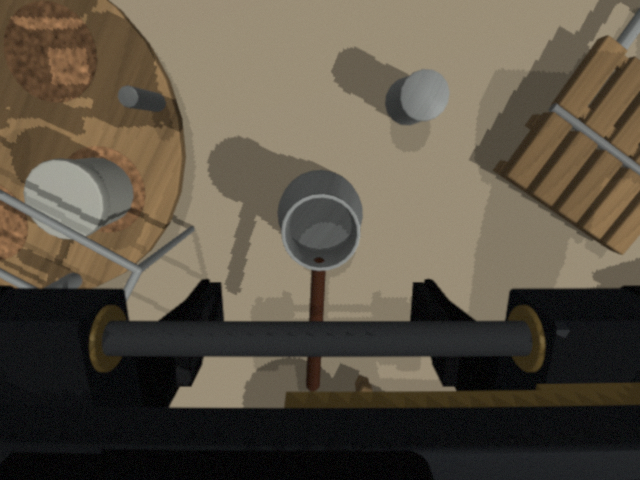

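The wrist view shows the cezve rim centred at (321,232), with the handle running straight down the image between the fingers.

Run:
```python
from h import *
c=cam("wrist"); p=atz(c,(321,232),.092); print(p)
h=atz(c,(315,385),.1); print("handle yaw",np.degrees(np.arctan2(*(h-p)[[1,0]])))
plan([p[0],p[1],.049],112.7)
```

```text
[0.6348657  0.06846434 0.092     ]
handle yaw 20.912137354722447
shift [0.008 0.038 1.685] turn [[0.0, 0.0, 0.001], [-0.0, 0.0, -0.999]]
```

Call:
move_arm(commands=[[[0,0,0,0,0.03,0.25,-1],[0,0,0,0,0.03,0.5,-1],[0,0,0,0,0.03,0.75,-1],[0,0,0,0,0.03,1,-1],[0,0,0,0,0.03,1,-1]]])

```text
t: 11.5
tcp_pos: [0.6335, 0.0667, 0.1134]
tcp_rot: [[-0.922, -0.386, -0.008], [-0.386, 0.922, -0.002], [0.008, 0.002, -1.0]]
wrist_force: [0.0, 0.3, -0.8]
opening: 0.087
gripper_force: 0.0
```

Call:
move_arm(commands=[[[0,0,0,0,0,0.2,-1],[0,0,0,0,0,0.4,-1],[0,0,0,0,0,0.6,-1],[0,0,0,0,0,0.67,-1],[0,0,0,0,0,0.67,-1]]])

```text
t: 12.0
tcp_pos: [0.6363, 0.0671, 0.0504]
tcp_rot: [[-0.922, -0.387, -0.001], [-0.387, 0.922, -0.0], [0.001, -0.0, -1.0]]
wrist_force: [0.2, 0.6, -0.7]
opening: 0.0868
gripper_force: 0.0
```

Call:
move_arm(commands=[[[0,0,0,0,0,0,0],[0,0,0,0,0,0,1],[0,0,0,0,0,0,1],[0,0,0,0,0,0,1],[0,0,0,0,0,0,1]]])

```text
t: 12.5
tcp_pos: [0.6365, 0.0675, 0.0512]
tcp_rot: [[-0.923, -0.386, 0.001], [-0.386, 0.923, 0.001], [-0.001, 0.0, -1.0]]
wrist_force: [-1.2, 2.2, 3.6]
opening: 0.0619
gripper_force: 29.7
```

Call:
move_arm(commands=[[[0,0,0,0,0,0,1],[0,0,0,0,0,-0.1,1],[0,0,0,0,0,-0.3,1],[0,0,0,0,0,-0.5,1],[0,0,0,0,0,-0.7,1]]])

```text
t: 13.0
tcp_pos: [0.6355, 0.0665, 0.1202]
tcp_rot: [[-0.923, -0.385, -0.002], [-0.385, 0.923, -0.001], [0.003, 0.0, -1.0]]
wrist_force: [1.0, -1.1, -3.3]
opening: 0.0622
gripper_force: 29.2
```

Run:
```python
from h import *
plan([.475,.292,.15])
```

```text
shift [ 0.613  2.699 -0.296] turn [[0.0, 0.0, 0.0]]
```

Call:
move_arm(commands=[[[0,0,0,0.02,0.1,-0.2,1],[0,0,0,0.07,0.3,-0.3,1],[0,0,0,0.12,0.52,-0.3,1],[0,0,0,0.17,0.74,-0.3,1],[0,0,0,0.205,0.9,-0.3,1]]])

```text
t: 13.5
tcp_pos: [0.5813, 0.1425, 0.1499]
tcp_rot: [[-0.923, -0.386, -0.002], [-0.386, 0.923, -0.001], [0.002, 0.0, -1.0]]
wrist_force: [-0.7, -0.2, -3.6]
opening: 0.062
gripper_force: 29.2
```

Call:
move_arm(commands=[[[0,0,0,0.04,0.18,0,1],[0,0,0,0.08,0.36,0,1],[0,0,0,0.12,0.54,0,1],[0,0,0,0.16,0.72,0,1],[0,0,0,0.205,0.9,0,1]]])

```text
t: 14.0
tcp_pos: [0.5283, 0.2175, 0.1499]
tcp_rot: [[-0.923, -0.386, -0.001], [-0.386, 0.923, -0.001], [0.001, -0.001, -1.0]]
wrist_force: [-0.0, -0.4, -2.9]
opening: 0.0621
gripper_force: 29.2
```

Call:
move_arm(commands=[[[0,0,0,0.06,0.25,0,1],[0,0,0,0.12,0.5,0,1],[0,0,0,0.17,0.72,0,1],[0,0,0,0.2,0.88,0,1],[0,0,0,0.2,0.9,0,1]]])

```text
t: 14.5
tcp_pos: [0.475, 0.2938, 0.1502]
tcp_rot: [[-0.922, -0.388, -0.0], [-0.388, 0.922, -0.0], [0.0, -0.0, -1.0]]
wrist_force: [0.4, 0.2, -3.9]
opening: 0.0621
gripper_force: 29.2
```

Run:
```python
from h import *
plan([.475,.292,.081]); c=cam("wrist"); save(c,"w3.png")
for r in nets.tip_of("wrist","trivet_mid")[:2]: print(r["conf"],r["location"],atz(c,r["location"],.03).round(4))
c=cam("top")
for t,z in (("trivet_mid",.03),("cezve_mid",.12)):
    for r in nets.tip_of("top",t)[:1]: print(t,r["conf"],r["location"],atz(c,r["location"],z).round(4))
```

```text
shift [ 0.007 -0.016  0.692] turn [[0.0, 0.0, 0.0]]
trivet_mid 0.85 [213.6, 237.2] [0.4726 0.3021 0.03  ]
cezve_mid 0.72 [206.4, 230.7] [0.4792 0.3007 0.12  ]
```

View pics/w3.png

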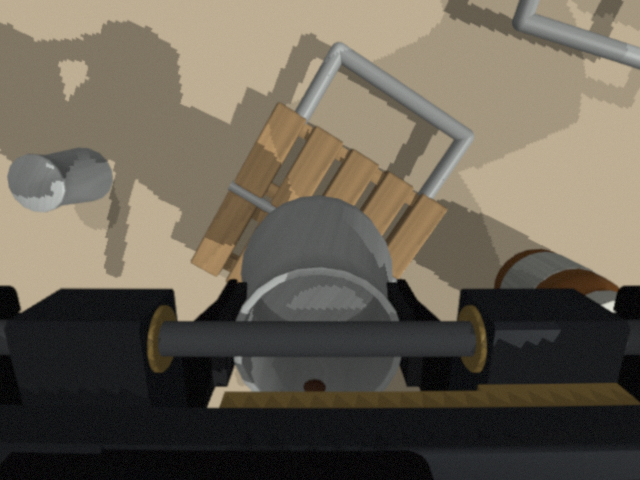

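The pot is upright in the grip above the hinge, which runs through (232,185)–(300,225). I'll lower it.

Call:
move_arm(commands=[[[0,0,0,0,0,0.2,1],[0,0,0,0,0,0.4,1],[0,0,0,0,0,0.55,1],[0,0,0,0,0,0.65,1],[0,0,0,0,0,0.68,1]]])

```text
t: 15.25
tcp_pos: [0.4757, 0.2916, 0.0813]
tcp_rot: [[-0.923, -0.385, -0.002], [-0.385, 0.923, -0.002], [0.002, -0.001, -1.0]]
wrist_force: [-1.7, -1.1, 2.5]
opening: 0.0622
gripper_force: 29.7
```

Call:
move_arm(commands=[[[0,0,0,0,0,0,1],[0,0,0,0,0,0.01,1],[0,0,0,0,0,0.02,1],[0,0,0,0,0,0.02,1],[0,0,0,0,0,0.02,1]]])

```text
t: 15.75
tcp_pos: [0.4764, 0.2931, 0.0812]
tcp_rot: [[-0.922, -0.386, 0.002], [-0.386, 0.922, 0.001], [-0.002, 0.0, -1.0]]
wrist_force: [0.4, -0.2, 0.2]
opening: 0.0622
gripper_force: 29.5
```

Contact. I'll release and go up.

Call:
move_arm(commands=[[[0,0,0,0,0,0,0.3],[0,0,0,0,0,0,0],[0,0,0,0,0,0,-0.5],[0,0,0,0,0,0,-1],[0,0,0,0,0,0,-1]]])

```text
t: 16.25
tcp_pos: [0.4757, 0.2926, 0.0802]
tcp_rot: [[-0.923, -0.386, -0.0], [-0.386, 0.923, -0.0], [0.0, -0.0, -1.0]]
wrist_force: [-0.1, 0.5, -0.2]
opening: 0.0741
gripper_force: 0.0
```

Call:
move_arm(commands=[[[0,0,0,0,0,-0.1,-1],[0,0,0,0,0,-0.3,-1],[0,0,0,0,0,-0.6,-1],[0,0,0,0,0,-0.9,-1],[0,0,0,0,0,-1,-1]]])

```text
t: 16.75
tcp_pos: [0.4773, 0.2938, 0.1845]
tcp_rot: [[-0.922, -0.386, 0.005], [-0.386, 0.922, 0.004], [-0.007, 0.002, -1.0]]
wrist_force: [0.1, -0.5, -0.6]
opening: 0.0865
gripper_force: 0.0
```

Call:
move_arm(commands=[[[0,0,0,0,0,-0.2,-1],[0,0,0,0,0,-0.3,-1],[0,0,0,0,0,-0.3,-1],[0,0,0,0,0,-0.3,-1],[0,0,0,0,0,-0.3,-1]]])

```text
t: 17.25
tcp_pos: [0.4753, 0.2922, 0.209]
tcp_rot: [[-0.923, -0.386, -0.002], [-0.386, 0.923, -0.002], [0.002, -0.001, -1.0]]
wrist_force: [0.8, 0.5, 0.2]
opening: 0.0871
gripper_force: 0.0
```

Run:
```python
from h import *
s=telemetry.sense(); print(s["t"],np.round(s["tcp_pos"],4),s["opening"],np.round(s["q"],3))
for n in ["side","top"]:
    c=cam(n)
    if n=="side": save(c,"s2.png")
    for t,z in (("trivet_mid",.03),("cezve_mid",.076),("cup1_mid",.03),("front",.03),("turntable",0),("canister",.03)):
        for r in nets.tip_of(n,t)[:3]: print(n,t,round(r["conf"],2),np.round(r["location"]),atz(c,r["location"],z).round(4)[:2])
    f=c["frame"].astype(int); b=((f[...,2]>f[...,0]+35)&(f[...,2]>f[...,1]+35)).astype(np.uint8)
    k,l,st,ce=cv2.connectedComponentsWithStats(b)
    for i in range(1,k):
        if st[i,4]>25: print(n,"blue",ce[i].round(),st[i,4],atz(c,ce[i],.04).round(3))
plan([.415,-.131,.21],82)
```

```text
17.25 [0.4753 0.2922 0.209 ] 0.08710892293307389 [ 0.841  0.283 -0.178 -0.    -1.113 -2.016]
side trivet_mid 0.91 [251. 191.] [0.4687 0.2897]
side trivet_mid 0.85 [130. 214.] [0.159  0.3916]
side cezve_mid 0.97 [253. 180.] [0.4714 0.2756]
side cup1_mid 0.61 [251. 188.] [0.473  0.2979]
side cup1_mid 0.58 [363. 345.] [ 0.4206 -0.2774]
side front 0.94 [400. 288.] [ 0.5821 -0.2014]
side turntable 0.94 [433. 288.] [ 0.6643 -0.2279]
side canister 0.57 [414. 249.] [ 0.688  -0.1249]
top trivet_mid 0.57 [214. 238.] [0.4708 0.3018]
top cezve_mid 0.55 [216. 233.] [0.4786 0.2854]
top cup1_mid 0.86 [441. 254.] [ 0.4167 -0.2829]
top front 0.77 [405. 188.] [ 0.5892 -0.1967]
top turntable 0.9 [406. 157.] [ 0.6792 -0.2052]
top turntable 0.49 [437. 255.] [ 0.4167 -0.2772]
top turntable 0.25 [406. 190.] [ 0.591  -0.2024]
top canister 0.77 [376. 152.] [ 0.6868 -0.1254]
top blue [442. 253.] 416 [ 0.418 -0.283  0.04 ]
top blue [381. 255.] 302 [ 0.416 -0.128  0.04 ]
shift [ 2.196 -3.674  0.004] turn [[0.0, 0.0, 0.171], [-0.0, 0.0, -0.829]]
```

View pics/s2.png

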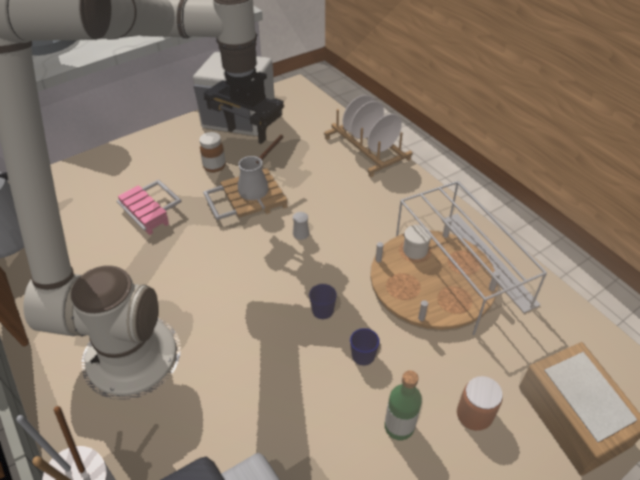

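The side view shows the cezve upright on the middle of the open trivet at (253,180). Next I'll go over the nearer cup at (322,301).

Call:
move_arm(commands=[[[0,0,0,0.12,-0.2,0,-1],[0,0,0,0.27,-0.45,0,-1],[0,0,0,0.42,-0.7,0,-1],[0,0,0,0.54,-0.9,0,-1],[0,0,0,0.55,-0.92,0,-1]]])

```text
t: 18.45
tcp_pos: [0.4599, 0.1845, 0.2106]
tcp_rot: [[-0.923, -0.384, -0.0], [-0.384, 0.923, -0.0], [0.0, 0.0, -1.0]]
wrist_force: [-0.4, -0.2, 0.9]
opening: 0.0872
gripper_force: 0.0
```

Call:
move_arm(commands=[[[0,0,0,0.12,-0.2,0,-1],[0,0,0,0.27,-0.45,0,-1],[0,0,0,0.42,-0.7,0,-1],[0,0,0,0.54,-0.9,0,-1],[0,0,0,0.55,-0.92,0,-1]]])

```text
t: 18.95
tcp_pos: [0.4451, 0.0792, 0.2106]
tcp_rot: [[-0.923, -0.384, 0.0], [-0.384, 0.923, 0.0], [-0.0, 0.0, -1.0]]
wrist_force: [-0.1, 0.0, 0.7]
opening: 0.087
gripper_force: 0.0
```

Call:
move_arm(commands=[[[0,0,0,0.12,-0.2,0,-1],[0,0,0,0.27,-0.45,0,-1],[0,0,0,0.42,-0.7,0,-1],[0,0,0,0.54,-0.9,0,-1],[0,0,0,0.55,-0.92,0,-1]]])

```text
t: 19.45
tcp_pos: [0.4303, -0.0264, 0.2105]
tcp_rot: [[-0.923, -0.384, 0.0], [-0.384, 0.923, 0.0], [-0.0, -0.0, -1.0]]
wrist_force: [0.1, -0.3, -0.5]
opening: 0.0869
gripper_force: 0.0
```

Call:
move_arm(commands=[[[0,0,0.035,0.12,-0.2,0,-1],[0,0,0.08,0.27,-0.45,0,-1],[0,0,0.12,0.42,-0.7,0,-1],[0,0,0.16,0.54,-0.9,0,-1],[0,0,0.171,0.55,-0.92,0,-1]]])

```text
t: 19.95
tcp_pos: [0.4155, -0.1324, 0.2103]
tcp_rot: [[-0.989, 0.145, 0.0], [0.145, 0.989, -0.0], [-0.0, -0.0, -1.0]]
wrist_force: [-0.2, 0.7, 0.9]
opening: 0.0869
gripper_force: 0.0
```

```bash
cat >> h.py <<'E'
def cups(c,z=.06):
    """rim centres of blue cups in the picture"""
    f=c["frame"].astype(int); b=((f[...,2]>f[...,0]+25)&(f[...,2]>f[...,1]+25)).astype(np.uint8)
    k,l,st,ce=cv2.connectedComponentsWithStats(b)
    for i in range(1,k):
        if st[i,4]<300: continue
        P=cloud(c,l==i); R=P[abs(P[:,2]-z)<.005]
        if len(R)<20: continue
        A=np.c_[2*R[:,:2],np.ones(len(R))]; x=np.linalg.lstsq(A,(R[:,:2]**2).sum(1),rcond=None)[0]
        print("cup px",ce[i].round(),st[i,4],"rim fit",x[:2].round(4),"r",np.sqrt(x[2]+x[:2]@x[:2]).round(4),"bbox mid",((R[:,:2].min(0)+R[:,:2].max(0))/2).round(4), (R[:,:2].max(0)-R[:,:2].min(0)).round(4))
E
python3 - <<'E'
from h import *
s=telemetry.sense(); print(s["t"],np.round(s["tcp_pos"],4),np.round(s["q"],3))
c=cam("wrist"); save(c,"w4.png"); cups(c)
for t,z in (("cup1_mid",.03),("front",.03),("pad_a",.03)):
    for r in nets.tip_of("wrist",t)[:3]: print(t,round(r["conf"],2),np.round(r["location"]),atz(c,r["location"],z).round(4)[:2])
plan([.415,-.131,.016],82)
E
```

```text
19.95 [ 0.4155 -0.1324  0.2103] [ 0.067  0.068 -0.446  0.    -1.056 -1.783]
cup px [316. 223.] 3602 rim fit [ 0.4143 -0.1319] r 0.0282 bbox mid [ 0.4144 -0.1319] [0.0601 0.06  ]
cup px [159. 248.] 2604 rim fit [ 0.4176 -0.28  ] r 0.0284 bbox mid [ 0.418  -0.2799] [0.0599 0.0601]
cup1_mid 0.68 [159. 245.] [ 0.4195 -0.2817]
front 0.86 [282. 393.] [ 0.5958 -0.1948]
pad_a 0.79 [283. 390.] [ 0.5927 -0.1936]
shift [ 0.005 -0.002  1.944] turn [[0.0, 0.0, 0.0], [-0.0, 0.0, -1.0]]
```

View pics/w4.png

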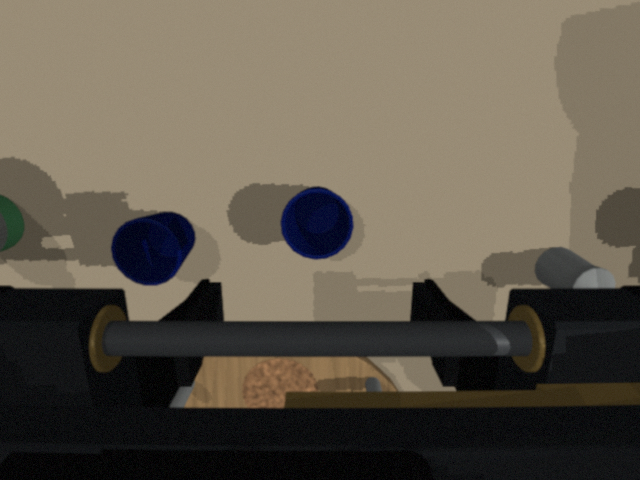

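The wrist view shows the target cup centred at (316,223) between the fingers, and the other cup at (150,248).

Call:
move_arm(commands=[[[0,0,0,0,0,0.25,-1],[0,0,0,0,0,0.5,-1],[0,0,0,0,0,0.75,-1],[0,0,0,0,0,1,-1],[0,0,0,0,0,1,-1]]])

```text
t: 20.65
tcp_pos: [0.4128, -0.1307, 0.1078]
tcp_rot: [[-0.99, 0.139, -0.007], [0.139, 0.99, 0.0], [0.007, -0.001, -1.0]]
wrist_force: [-0.8, -0.4, -0.9]
opening: 0.0869
gripper_force: 0.0
```

Call:
move_arm(commands=[[[0,0,0,0,0,0.3,-1],[0,0,0,0,0,0.6,-1],[0,0,0,0,0,0.8,-1],[0,0,0,0,0,0.9,-1],[0,0,0,0,0,0.9,-1]]])

```text
t: 21.15
tcp_pos: [0.4152, -0.1314, 0.0202]
tcp_rot: [[-0.99, 0.139, -0.001], [0.139, 0.99, -0.0], [0.001, -0.0, -1.0]]
wrist_force: [0.1, 0.2, 0.3]
opening: 0.0871
gripper_force: 0.0
```

Call:
move_arm(commands=[[[0,0,0,0,0,0,0],[0,0,0,0,0,0,1],[0,0,0,0,0,0,1],[0,0,0,0,0,0,1],[0,0,0,0,0,0,1]]])

```text
t: 21.65
tcp_pos: [0.4156, -0.1318, 0.0212]
tcp_rot: [[-0.99, 0.14, 0.002], [0.14, 0.99, -0.0], [-0.002, 0.0, -1.0]]
wrist_force: [-1.5, 1.5, 7.5]
opening: 0.0601
gripper_force: 34.3
```

Call:
move_arm(commands=[[[0,0,0,0,0,0,1],[0,0,0,0,0,-0.1,1],[0,0,0,0,0,-0.3,1],[0,0,0,0,0,-0.5,1],[0,0,0,0,0,-0.8,1]]])

```text
t: 22.15
tcp_pos: [0.4133, -0.1317, 0.1005]
tcp_rot: [[-0.99, 0.141, -0.004], [0.141, 0.99, 0.0], [0.004, -0.0, -1.0]]
wrist_force: [0.5, -0.6, -1.3]
opening: 0.06
gripper_force: 34.1
```

Run:
```python
from h import *
plan([.592,-.195,.15])
```

```text
shift [-1.857 -0.374 -0.502] turn [[0.0, 0.0, 0.0]]
```

Call:
move_arm(commands=[[[0,0,0,-0.1,-0.02,-0.2,1],[0,0,0,-0.3,-0.06,-0.4,1],[0,0,0,-0.55,-0.11,-0.5,1],[0,0,0,-0.8,-0.16,-0.5,1],[0,0,0,-0.95,-0.19,-0.5,1]]])

```text
t: 22.65
tcp_pos: [0.5076, -0.1644, 0.1511]
tcp_rot: [[-0.99, 0.141, 0.001], [0.141, 0.99, 0.0], [-0.001, 0.0, -1.0]]
wrist_force: [-0.3, 0.4, -1.2]
opening: 0.0598
gripper_force: 34.1
```

Call:
move_arm(commands=[[[0,0,0,-0.2,-0.04,0,1],[0,0,0,-0.45,-0.09,0,1],[0,0,0,-0.7,-0.14,0,1],[0,0,0,-0.9,-0.18,0,1],[0,0,0,-0.9,-0.18,0,1]]])

```text
t: 23.15
tcp_pos: [0.5944, -0.1951, 0.1498]
tcp_rot: [[-0.99, 0.141, 0.0], [0.141, 0.99, -0.0], [-0.0, -0.0, -1.0]]
wrist_force: [-0.3, 0.5, -2.3]
opening: 0.0599
gripper_force: 34.1
```

Run:
```python
from h import *
s=telemetry.sense(); print(s["t"],np.round(s["tcp_pos"],4),np.round(s["q"],3))
c=cam("wrist"); save(c,"w5.png"); cups(c,.19)
for n in ("wrist","top","side"):
  if n!="wrist": c=cam(n)
  for t,z in (("front",.03),("pad_a",.03),("canister",.03),("turntable",0)):
    for r in nets.tip_of(n,t)[:3]: print(n,t,round(r["conf"],2),np.round(r["location"]),atz(c,r["location"],z).round(4)[:2])
  if n=="top":  # posts: points at z .083
    P=cloud(c); d=np.linalg.norm(P[:,:2]-[.675,-.208],axis=1); Q=P[(abs(P[:,2]-.085)<.007)&(abs(d-.136)<.02)]
    a=np.degrees(np.arctan2(Q[:,1]+.208,Q[:,0]-.675))
    for k in range(-180,180,30):
        m=(a>=k)&(a<k+30)
        if m.sum()>3: print("post?",k,m.sum(),Q[m].mean(0).round(4))
plan([.592,-.195,.053])
```

```text
23.15 [ 0.5944 -0.1951  0.1498] [-0.059  0.442 -0.092  0.    -1.036 -1.654]
cup px [317. 287.] 8318 rim fit [ 0.5923 -0.1942] r 0.0277 bbox mid [ 0.5759 -0.193 ] [0.026  0.0564]
cup px [317. 373.] 4238 rim fit [ 0.5926 -0.1942] r 0.0285 bbox mid [ 0.6062 -0.1953] [0.0222 0.0589]
wrist front 0.93 [316. 232.] [ 0.592  -0.1952]
wrist front 0.37 [164.  10.] [ 0.4281 -0.2732]
wrist pad_a 0.89 [312. 234.] [ 0.593  -0.1979]
wrist canister 0.74 [319. 281.] [ 0.632  -0.1982]
wrist turntable 0.31 [163.  11.] [ 0.4189 -0.283 ]
top front 0.62 [406. 190.] [ 0.5839 -0.1978]
top pad_a 0.77 [412. 124.] [ 0.7595 -0.2224]
top pad_a 0.64 [216. 234.] [0.4806 0.2966]
top pad_a 0.63 [408. 187.] [ 0.5914 -0.2035]
top turntable 0.25 [413. 126.] [ 0.7652 -0.2275]
post? -150 30 [ 0.5674 -0.2876  0.0851]
post? -60 31 [ 0.7571 -0.3186  0.0837]
post? 30 33 [ 0.784  -0.1296  0.0839]
post? 120 27 [ 0.5959 -0.0997  0.0842]
side front 0.61 [462. 261.] [ 0.7607 -0.2213]
side front 0.56 [400. 288.] [ 0.583  -0.2021]
side front 0.25 [251. 177.] [0.4977 0.3389]
side pad_a 0.97 [461. 263.] [ 0.7538 -0.2229]
side pad_a 0.95 [450. 299.] [ 0.6558 -0.2886]
side pad_a 0.9 [406. 284.] [ 0.603  -0.1988]
side canister 0.62 [414. 249.] [ 0.6898 -0.1257]
side canister 0.29 [464. 261.] [ 0.7641 -0.2237]
side turntable 0.87 [431. 286.] [ 0.6665 -0.2183]
shift [ 0.007 -0.007  0.974] turn [[0.0, 0.0, 0.0]]
```

View pics/w5.png

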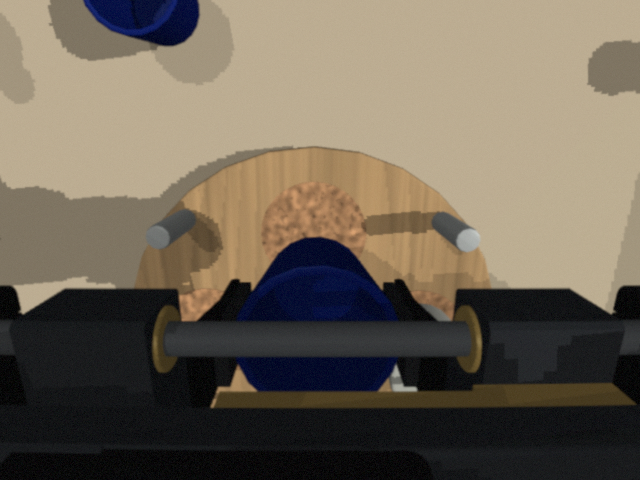

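The wrist view shows the front pad at (314,225) with the cup right above it, and the two front posts at (160,235) and (465,238). I'll lower it.

Call:
move_arm(commands=[[[0,0,0,0,-0.01,0.3,1],[0,0,0,0,-0.01,0.6,1],[0,0,0,0,-0.01,0.8,1],[0,0,0,0,-0.01,0.92,1],[0,0,0,0,-0.01,0.97,1]]])

```text
t: 24.4
tcp_pos: [0.5922, -0.1954, 0.0521]
tcp_rot: [[-0.99, 0.141, -0.002], [0.141, 0.99, 0.0], [0.002, -0.0, -1.0]]
wrist_force: [0.6, -0.2, -1.5]
opening: 0.0597
gripper_force: 34.1
```

Call:
move_arm(commands=[[[0,0,0,0,0,0.01,1],[0,0,0,0,0,0.02,1],[0,0,0,0,0,0.02,1],[0,0,0,0,0,0.02,1],[0,0,0,0,0,0.02,1]]])

```text
t: 24.9
tcp_pos: [0.593, -0.1954, 0.052]
tcp_rot: [[-0.99, 0.141, 0.001], [0.141, 0.99, -0.0], [-0.001, 0.0, -1.0]]
wrist_force: [-0.3, 0.3, -1.0]
opening: 0.0598
gripper_force: 34.1
```

Call:
move_arm(commands=[[[0,0,0,0,0,0.01,1],[0,0,0,0,0,0.02,1],[0,0,0,0,0,0.02,1],[0,0,0,0,0,0.02,1],[0,0,0,0,0,0.02,1]]])

```text
t: 25.4
tcp_pos: [0.5936, -0.1957, 0.0514]
tcp_rot: [[-0.99, 0.14, 0.002], [0.14, 0.99, -0.001], [-0.003, -0.001, -1.0]]
wrist_force: [-1.4, 0.3, 6.2]
opening: 0.0602
gripper_force: 34.5
```

Call:
move_arm(commands=[[[0,0,0,0,0,0,0.4],[0,0,0,0,0,0,0.1],[0,0,0,0,0,0,-0.4],[0,0,0,0,0,0,-1],[0,0,0,0,0,0,-1]]])

```text
t: 25.9
tcp_pos: [0.5929, -0.1955, 0.0497]
tcp_rot: [[-0.99, 0.141, 0.001], [0.141, 0.99, -0.0], [-0.001, 0.0, -1.0]]
wrist_force: [-1.4, -0.9, 0.1]
opening: 0.0702
gripper_force: 0.0
```

Call:
move_arm(commands=[[[0,0,0,0,0,-0.1,-1],[0,0,0,0,0,-0.3,-1],[0,0,0,0,0,-0.6,-1],[0,0,0,0,0,-0.9,-1],[0,0,0,0,0,-1,-1]]])

```text
t: 26.4
tcp_pos: [0.5947, -0.1959, 0.1537]
tcp_rot: [[-0.99, 0.14, 0.007], [0.14, 0.99, -0.002], [-0.007, -0.001, -1.0]]
wrist_force: [0.0, -0.2, 0.5]
opening: 0.0869
gripper_force: 0.0
```

Run:
```python
from h import *
s=telemetry.sense(); print(s["t"],np.round(s["tcp_pos"],4),np.round(s["q"],3))
c=cam("wrist"); cups(c,.09)
c=cam("top"); cups(c,.09); cups(c,.06)
plan([.5963,-.0996,.14])
```

```text
26.4 [ 0.5947 -0.1959  0.1537] [-6.000e-02  4.360e-01 -9.200e-02  1.000e-03 -1.035e+00 -1.652e+00]
cup px [316. 250.] 6835 rim fit [ 0.5921 -0.1956] r 0.0282 bbox mid [ 0.5924 -0.1954] [0.0607 0.06  ]
cup px [442. 253.] 441 rim fit [ 0.4169 -0.2801] r 0.0277 bbox mid [ 0.4173 -0.2807] [0.0577 0.0586]
shift [0.11  0.953 0.115] turn [[0.0, 0.0, 0.0]]
```

The cup stands at (0.592, -0.196) on pad_a. Next I'll take the front-right post and turn the platter clockwise.

Call:
move_arm(commands=[[[0,0,0,0.03,-0.25,0,0],[0,0,0,0.06,-0.5,0,0],[0,0,0,0.1,-0.75,0,0],[0,0,0,0.13,-0.96,0,0],[0,0,0,0.13,-0.96,0,0]]])

```text
t: 27.0
tcp_pos: [0.5644, -0.2903, 0.1471]
tcp_rot: [[-0.99, 0.144, -0.004], [0.144, 0.99, 0.001], [0.004, 0.001, -1.0]]
wrist_force: [-0.0, 0.0, -1.0]
opening: 0.0549
gripper_force: 0.0
```

Run:
```python
from h import *
s=telemetry.sense(); print(s["opening"],s["tcp_pos"])
c=cam("wrist"); P=cloud(c); d=np.linalg.norm(P[:,:2]-[.566,-.289],axis=1); Q=P[(abs(P[:,2]-.084)<.006)&(d<.03)]; print(len(Q),(Q[:,:2].min(0)+Q[:,:2].max(0))/2,Q.mean(0))
plan([.5664,-.2892,.045],81.2)
```

```text
0.0548875405058513 [ 0.56438122 -0.29032931  0.14713142]
511 [ 0.56766556 -0.29044274] [ 0.56672103 -0.29042175  0.08370889]
shift [-0.018  0.002  1.023] turn [[0.0, -0.001, 0.003], [0.002, 0.0, -0.997]]
```

Call:
move_arm(commands=[[[0,0,0,-0.02,0,0.25,0],[0,0,0,-0.02,0,0.5,0],[0,0,0,-0.02,0,0.75,0],[0,0,0,-0.02,0,1,0],[0,0,0,-0.02,0,1,0]]])

```text
t: 27.55
tcp_pos: [0.5651, -0.2869, 0.0445]
tcp_rot: [[-0.99, 0.141, -0.009], [0.141, 0.99, 0.003], [0.01, 0.002, -1.0]]
wrist_force: [-1.2, -0.5, -0.3]
opening: 0.0437
gripper_force: 0.0
```

Call:
move_arm(commands=[[[0,0,0,0,0,0,0.4],[0,0,0,0,0,0,0.8],[0,0,0,0,0,0,1],[0,0,0,0,0,0,1],[0,0,0,0,0,0,1]]])

```text
t: 28.05
tcp_pos: [0.5681, -0.2893, 0.0505]
tcp_rot: [[-0.99, 0.141, 0.0], [0.141, 0.99, -0.001], [-0.001, -0.001, -1.0]]
wrist_force: [-1.8, -1.6, 2.7]
opening: 0.015
gripper_force: 30.0
```

Call:
move_arm(commands=[[[0,0,0,0,0,0,1],[0,0,0,0,0,0,1],[0,0,0,0,0,0,1],[0,0,0,0,0,0,1],[0,0,0,0,0,0,1]]])

```text
t: 28.55
tcp_pos: [0.5683, -0.2895, 0.0504]
tcp_rot: [[-0.99, 0.14, 0.0], [0.14, 0.99, -0.001], [-0.001, -0.001, -1.0]]
wrist_force: [-2.1, -2.1, 5.5]
opening: 0.0151
gripper_force: 30.0
```

Call:
move_arm(commands=[[[0,0,0,0.058,0.063,0,1],[0,0,0,0.113,0.128,0,1],[0,0,0,0.163,0.198,0,1],[0,0,0,0.209,0.27,0,1],[0,0,0,0.25,0.345,0,1]]])

```text
t: 29.05
tcp_pos: [0.5478, -0.2525, 0.0503]
tcp_rot: [[-0.99, 0.142, -0.0], [0.142, 0.99, -0.002], [0.0, -0.002, -1.0]]
wrist_force: [-2.7, -5.8, 5.0]
opening: 0.0152
gripper_force: 30.0
```

Works well, so I'll continue the quarter turn.

Call:
move_arm(commands=[[[0,0,0,0.036,0.077,0,1],[0,0,0,0.068,0.156,0,1],[0,0,0,0.094,0.238,0,1],[0,0,0,0.115,0.32,0,1],[0,0,0,0.131,0.404,0,1]]])

```text
t: 29.55
tcp_pos: [0.5397, -0.2101, 0.0501]
tcp_rot: [[-0.99, 0.142, -0.002], [0.142, 0.99, -0.001], [0.002, -0.001, -1.0]]
wrist_force: [-4.4, -3.0, 7.1]
opening: 0.0149
gripper_force: 30.0
```

Call:
move_arm(commands=[[[0,0,0,0.011,0.085,0,1],[0,0,0,0.016,0.17,0,1],[0,0,0,0.016,0.256,0,1],[0,0,0,0.011,0.341,0,1],[0,0,0,0,0.426,0,1]]])

```text
t: 30.05
tcp_pos: [0.5471, -0.167, 0.0498]
tcp_rot: [[-0.99, 0.142, 0.0], [0.142, 0.99, 0.0], [-0.0, 0.0, -1.0]]
wrist_force: [-2.2, -0.8, 6.1]
opening: 0.0154
gripper_force: 30.0
```

Call:
move_arm(commands=[[[0,0,0,-0.016,0.084,0,1],[0,0,0,-0.037,0.166,0,1],[0,0,0,-0.063,0.248,0,1],[0,0,0,-0.095,0.327,0,1],[0,0,0,-0.131,0.404,0,1]]])

```text
t: 30.55
tcp_pos: [0.5666, -0.1284, 0.0495]
tcp_rot: [[-0.99, 0.14, 0.001], [0.14, 0.99, -0.0], [-0.001, 0.0, -1.0]]
wrist_force: [0.7, -2.1, 4.4]
opening: 0.015
gripper_force: 30.0
```

Call:
move_arm(commands=[[[0,0,0,-0.041,0.075,0,1],[0,0,0,-0.087,0.147,0,1],[0,0,0,-0.137,0.217,0,1],[0,0,0,-0.192,0.282,0,1],[0,0,0,-0.25,0.345,0,1]]])

```text
t: 31.05
tcp_pos: [0.5956, -0.0984, 0.0494]
tcp_rot: [[-0.99, 0.141, -0.001], [0.141, 0.99, -0.0], [0.001, -0.001, -1.0]]
wrist_force: [-0.1, -5.1, 4.9]
opening: 0.0151
gripper_force: 30.0
```

Call:
move_arm(commands=[[[0,0,0,0,0,0,0.6],[0,0,0,0,0,0,0.2],[0,0,0,0,0,0,0],[0,0,0,0,0,0,0],[0,0,0,0,0,-0.1,0]]])

```text
t: 31.55
tcp_pos: [0.5938, -0.0985, 0.0581]
tcp_rot: [[-0.99, 0.141, -0.004], [0.141, 0.99, 0.0], [0.004, -0.0, -1.0]]
wrist_force: [-0.2, 0.5, 0.7]
opening: 0.0395
gripper_force: 0.0
```

Call:
move_arm(commands=[[[0,0,0,0,0,-0.3,0],[0,0,0,0,0,-0.6,0],[0,0,0,0,0,-0.9,0],[0,0,0,0,0,-1,-1],[0,0,0,0,0,-1,-1]]])

```text
t: 32.05
tcp_pos: [0.5963, -0.0984, 0.1617]
tcp_rot: [[-0.99, 0.141, 0.005], [0.141, 0.99, 0.0], [-0.005, 0.001, -1.0]]
wrist_force: [-0.1, 0.4, -0.5]
opening: 0.0524
gripper_force: 0.0
```

Run:
```python
from h import *
s=telemetry.sense(); print(s["t"],s["tcp_pos"])
c=cam("side"); save(c,"s3.png"); cups(c); cups(c,.09)
c=cam("top"); cups(c,.06); cups(c,.09)
for r in nets.tip_of("top","cezve_mid")[:1]: print("cezve",r["conf"],atz(c,r["location"],.076))
P=cloud(c); d=np.linalg.norm(P[:,:2]-[.6761,-.2089],axis=1); Q=P[(abs(P[:,2]-.085)<.007)&(abs(d-.136)<.02)]
a=np.degrees(np.arctan2(Q[:,1]+.2089,Q[:,0]-.6761))
for k in range(-180,180,30):
    m=(a>=k)&(a<k+30)
    if m.sum()>3: print("post?",k,m.sum(),Q[m].mean(0).round(4),a[m].mean())
plan([.4175,-.28,.2])
```

```text
32.05 [ 0.59626712 -0.09840976  0.1617099 ]
cup px [442. 253.] 442 rim fit [ 0.4173 -0.2802] r 0.0277 bbox mid [ 0.4176 -0.2809] [0.0578 0.0586]
cezve 0.9 [0.48218024 0.2866853  0.076     ]
post? -150 31 [ 0.5678 -0.2883  0.0846] -143.748585773634
post? -60 29 [ 0.7571 -0.3191  0.0844] -53.67335493680103
post? 30 32 [ 0.7844 -0.1297  0.0836] 36.19251841587025
post? 120 9 [ 0.592  -0.0986  0.0824] 127.36680086103459
shift [ 1.494 -2.048 -0.417] turn [[0.0, 0.0, 0.0]]
```

View pics/s3.png

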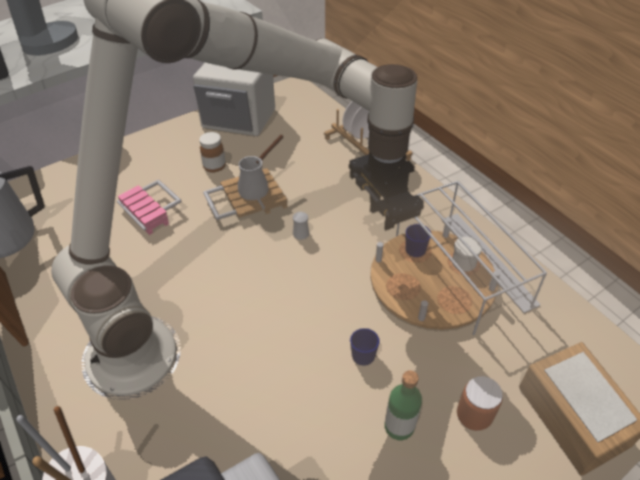

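The side view shows cup 1 now on the left at (417,240), the canister at the back, a free pad at the front and cup 2 at (364,347).

Call:
move_arm(commands=[[[0,0,0,0.1,-0.14,-0.1,-1],[0,0,0,0.23,-0.32,-0.2,-1],[0,0,0,0.36,-0.5,-0.3,-1],[0,0,0,0.48,-0.66,-0.42,-1],[0,0,0,0.5,-0.68,-0.42,-1]]])

```text
t: 32.7
tcp_pos: [0.5351, -0.1611, 0.2043]
tcp_rot: [[-0.99, 0.143, 0.004], [0.143, 0.99, -0.001], [-0.004, -0.0, -1.0]]
wrist_force: [0.8, 0.5, 0.0]
opening: 0.0867
gripper_force: 0.0
```

Call:
move_arm(commands=[[[0,0,0,0.12,-0.17,0,-1],[0,0,0,0.25,-0.34,0,-1],[0,0,0,0.38,-0.52,0,-1],[0,0,0,0.5,-0.68,0,-1],[0,0,0,0.5,-0.68,0,-1]]])

```text
t: 33.2
tcp_pos: [0.4745, -0.2206, 0.2011]
tcp_rot: [[-0.99, 0.144, -0.002], [0.144, 0.99, 0.0], [0.002, 0.0, -1.0]]
wrist_force: [0.1, 0.1, -0.0]
opening: 0.0868
gripper_force: 0.0
```

Call:
move_arm(commands=[[[0,0,0,0.12,-0.17,0,-1],[0,0,0,0.25,-0.34,0,-1],[0,0,0,0.38,-0.52,0,-1],[0,0,0,0.49,-0.68,0,-1],[0,0,0,0.49,-0.68,0,-1]]])

```text
t: 33.7
tcp_pos: [0.4175, -0.2804, 0.2011]
tcp_rot: [[-0.99, 0.143, -0.001], [0.143, 0.99, 0.0], [0.001, 0.0, -1.0]]
wrist_force: [0.1, 0.2, -0.6]
opening: 0.0869
gripper_force: 0.0
```

Run:
```python
from h import *
s=telemetry.sense(); print(s["t"],s["tcp_pos"],s["opening"])
c=cam("wrist"); cups(c)
plan([.4175,-.2805,.02])
```

```text
33.7 [ 0.41753214 -0.2804106   0.20113153] 0.08693427381428222
cup px [314. 227.] 3440 rim fit [ 0.4174 -0.2809] r 0.0282 bbox mid [ 0.4172 -0.2807] [0.0599 0.0598]
shift [ 0.008 -0.007  1.812] turn [[0.0, 0.0, 0.0]]
```

Call:
move_arm(commands=[[[0,0,0,0,0,0.25,-1],[0,0,0,0,0,0.5,-1],[0,0,0,0,0,0.75,-1],[0,0,0,0,0,1,-1],[0,0,0,0,0,1,-1]]])

```text
t: 34.25
tcp_pos: [0.4172, -0.278, 0.0982]
tcp_rot: [[-0.99, 0.141, -0.007], [0.141, 0.99, 0.003], [0.007, 0.002, -1.0]]
wrist_force: [-0.8, -0.2, 0.1]
opening: 0.0873
gripper_force: 0.0
```

Call:
move_arm(commands=[[[0,0,0,0,0,0.3,-1],[0,0,0,0,0,0.6,-1],[0,0,0,0,0,0.75,-1],[0,0,0,0,0,0.81,-1],[0,0,0,0,0,0.81,-1]]])

```text
t: 34.75
tcp_pos: [0.4198, -0.2794, 0.0206]
tcp_rot: [[-0.99, 0.14, 0.0], [0.14, 0.99, -0.0], [-0.0, -0.0, -1.0]]
wrist_force: [-0.3, -0.1, 0.7]
opening: 0.0873
gripper_force: 0.0
```

Call:
move_arm(commands=[[[0,0,0,0,0,0,0],[0,0,0,0,0,0,1],[0,0,0,0,0,0,1],[0,0,0,0,0,0,1],[0,0,0,0,0,0,1]]])

```text
t: 35.25
tcp_pos: [0.4195, -0.2797, 0.021]
tcp_rot: [[-0.99, 0.141, 0.001], [0.141, 0.99, -0.001], [-0.001, -0.0, -1.0]]
wrist_force: [-0.8, 0.2, 4.0]
opening: 0.0597
gripper_force: 29.8
```

Call:
move_arm(commands=[[[0,0,0,0,0,0,1],[0,0,0,0,0,-0.1,1],[0,0,0,0,0,-0.3,1],[0,0,0,0,0,-0.5,1],[0,0,0,0,0,-0.8,1]]])

```text
t: 35.75
tcp_pos: [0.4175, -0.2787, 0.0999]
tcp_rot: [[-0.99, 0.141, -0.004], [0.141, 0.99, 0.002], [0.004, 0.001, -1.0]]
wrist_force: [0.7, -0.4, -1.7]
opening: 0.0595
gripper_force: 34.9
```

Run:
```python
from h import *
plan([.5925,-.196,.15])
```

```text
shift [-1.613  1.067 -0.506] turn [[0.0, 0.0, 0.0]]
```

Call:
move_arm(commands=[[[0,0,0,-0.08,0.05,-0.2,1],[0,0,0,-0.25,0.16,-0.4,1],[0,0,0,-0.45,0.3,-0.5,1],[0,0,0,-0.65,0.43,-0.5,1],[0,0,0,-0.8,0.53,-0.5,1]]])

```text
t: 36.25
tcp_pos: [0.5066, -0.2374, 0.1507]
tcp_rot: [[-0.99, 0.141, 0.0], [0.141, 0.99, 0.0], [-0.0, 0.001, -1.0]]
wrist_force: [0.1, -0.4, -2.0]
opening: 0.0595
gripper_force: 34.9
```

Call:
move_arm(commands=[[[0,0,0,-0.2,0.13,0,1],[0,0,0,-0.4,0.27,0,1],[0,0,0,-0.6,0.4,0,1],[0,0,0,-0.75,0.5,0,1],[0,0,0,-0.81,0.54,0,1]]])

```text
t: 36.75
tcp_pos: [0.5943, -0.1952, 0.1492]
tcp_rot: [[-0.99, 0.14, -0.002], [0.14, 0.99, 0.0], [0.002, 0.0, -1.0]]
wrist_force: [1.0, 0.5, -2.5]
opening: 0.0593
gripper_force: 34.9
```

Call:
move_arm(commands=[[[0,0,0,0,0,0.2,1],[0,0,0,0,0,0.4,1],[0,0,0,0,0,0.5,1],[0,0,0,0,0,0.5,1],[0,0,0,0,0,0.5,1]]])

```text
t: 37.25
tcp_pos: [0.5937, -0.1965, 0.1008]
tcp_rot: [[-0.99, 0.141, 0.0], [0.141, 0.99, -0.0], [-0.0, -0.0, -1.0]]
wrist_force: [-0.1, 0.2, -1.6]
opening: 0.0591
gripper_force: 34.9
```

Run:
```python
from h import *
s=telemetry.sense(); print(s["t"],s["tcp_pos"])
c=cam("wrist"); cups(c,.14); cups(c,.09)
for t in ("pad_a","front"):
    for r in nets.tip_of("wrist",t)[:3]: print(t,round(r["conf"],2),np.round(r["location"]),atz(c,r["location"],.03).round(4)[:2])
```

```text
37.25 [ 0.59365905 -0.19650939  0.10079679]
cup px [317. 286.] 8745 rim fit [ 0.5907 -0.1955] r 0.0276 bbox mid [ 0.5748 -0.1944] [0.0266 0.0568]
cup px [317. 373.] 4362 rim fit [ 0.5905 -0.1954] r 0.0287 bbox mid [ 0.6052 -0.1967] [0.0232 0.0585]
cup px [317. 286.] 8745 rim fit [ 0.5897 -0.1958] r 0.0222 bbox mid [ 0.5888 -0.1964] [0.0461 0.045 ]
```

Cup at (0.5906, -0.1955), pad centre about (0.592, -0.196). I'll lower and release.

Call:
move_arm(commands=[[[0,0,0,-0.01,0,0.2,1],[0,0,0,-0.01,0,0.35,1],[0,0,0,-0.01,0,0.44,1],[0,0,0,-0.01,0,0.48,1],[0,0,0,-0.01,0,0.5,1]]])

```text
t: 37.9
tcp_pos: [0.5953, -0.1966, 0.0514]
tcp_rot: [[-0.99, 0.14, 0.001], [0.14, 0.99, -0.001], [-0.001, -0.001, -1.0]]
wrist_force: [-2.4, 0.7, 6.9]
opening: 0.06
gripper_force: 35.4
```

Call:
move_arm(commands=[[[0,0,0,0,0,0.01,1],[0,0,0,0,0,0.01,1],[0,0,0,0,0,0.01,1],[0,0,0,0,0,0.01,1],[0,0,0,0,0,0.01,1]]])

```text
t: 38.4
tcp_pos: [0.5954, -0.1965, 0.0515]
tcp_rot: [[-0.99, 0.14, 0.003], [0.14, 0.99, -0.001], [-0.003, -0.0, -1.0]]
wrist_force: [-2.9, 1.8, 5.2]
opening: 0.0594
gripper_force: 35.1
```

Call:
move_arm(commands=[[[0,0,0,0,0,0,0.4],[0,0,0,0,0,0,0.1],[0,0,0,0,0,0,-0.4],[0,0,0,0,0,0,-1],[0,0,0,0,0,0,-1]]])

```text
t: 38.9
tcp_pos: [0.5951, -0.1963, 0.0498]
tcp_rot: [[-0.99, 0.141, 0.002], [0.141, 0.99, -0.0], [-0.002, 0.0, -1.0]]
wrist_force: [0.5, -0.2, 1.0]
opening: 0.0699
gripper_force: 0.0
```

Call:
move_arm(commands=[[[0,0,0,0,0,-0.1,-1],[0,0,0,0,0,-0.3,-1],[0,0,0,0,0,-0.6,-1],[0,0,0,0,0,-0.9,-1],[0,0,0,0,0,-1,-1]]])

```text
t: 39.4
tcp_pos: [0.5967, -0.1968, 0.1537]
tcp_rot: [[-0.99, 0.14, 0.007], [0.14, 0.99, -0.002], [-0.007, -0.001, -1.0]]
wrist_force: [0.4, 0.0, 0.7]
opening: 0.0866
gripper_force: 0.0
```

Call:
move_arm(commands=[[[0,0,0,0.03,-0.25,0,0],[0,0,0,0.06,-0.5,0,0],[0,0,0,0.1,-0.75,0,0],[0,0,0,0.13,-0.96,0,0],[0,0,0,0.13,-0.96,0,0]]])

```text
t: 39.9
tcp_pos: [0.5671, -0.2915, 0.1488]
tcp_rot: [[-0.99, 0.144, -0.001], [0.144, 0.99, 0.0], [0.001, 0.0, -1.0]]
wrist_force: [-0.0, 0.6, -1.0]
opening: 0.0549
gripper_force: 0.0
```

Run:
```python
from h import *
s=telemetry.sense(); print(s["opening"],s["tcp_pos"])
c=cam("wrist"); P=cloud(c); d=np.linalg.norm(P[:,:2]-[.566,-.289],axis=1); Q=P[(abs(P[:,2]-.084)<.006)&(d<.03)]; print(len(Q),(Q[:,:2].min(0)+Q[:,:2].max(0))/2)
cups(c,.09)
plan([.5682,-.2894,.05],81.2)
```

```text
0.054897542373121375 [ 0.56705825 -0.29147219  0.1487937 ]
509 [ 0.56747463 -0.29062282]
cup px [462. 261.] 5073 rim fit [ 0.5923 -0.1972] r 0.0283 bbox mid [ 0.5884 -0.1971] [0.0524 0.0606]
shift [-0.006  0.011  0.988] turn [[0.0, -0.0, 0.003], [0.0, 0.0, -0.997]]
```

Cup 2 stands at (0.592, -0.197). Now the second clockwise quarter turn.

Call:
move_arm(commands=[[[0,0,0,0,0.01,0.25,0],[0,0,0,0,0.01,0.5,0],[0,0,0,0,0.01,0.75,0],[0,0,0,0,0.01,0.98,0],[0,0,0,0,0.01,0.98,0]]])

```text
t: 40.45
tcp_pos: [0.5659, -0.2867, 0.0476]
tcp_rot: [[-0.99, 0.141, -0.008], [0.141, 0.99, 0.003], [0.008, 0.002, -1.0]]
wrist_force: [-0.9, -0.0, -0.5]
opening: 0.0438
gripper_force: 0.0
```

Call:
move_arm(commands=[[[0,0,0,0,0,0,0.4],[0,0,0,0,0,0,0.8],[0,0,0,0,0,0,1],[0,0,0,0,0,0,1],[0,0,0,0,0,0,1]]])

```text
t: 40.95
tcp_pos: [0.5681, -0.2889, 0.0524]
tcp_rot: [[-0.99, 0.141, 0.0], [0.141, 0.99, -0.001], [-0.0, -0.001, -1.0]]
wrist_force: [-2.2, -1.3, 2.6]
opening: 0.0151
gripper_force: 30.0
```

Call:
move_arm(commands=[[[0,0,0,0,0,0,1],[0,0,0,0,0,0,1],[0,0,0,0,0,0,1],[0,0,0,0,0,0,1],[0,0,0,0,0,0,1]]])

```text
t: 41.45
tcp_pos: [0.5683, -0.2892, 0.0524]
tcp_rot: [[-0.99, 0.141, 0.0], [0.141, 0.99, -0.001], [-0.0, -0.001, -1.0]]
wrist_force: [-2.7, -2.9, 5.6]
opening: 0.0154
gripper_force: 30.0
```

Call:
move_arm(commands=[[[0,0,0,0.058,0.063,0,1],[0,0,0,0.113,0.128,0,1],[0,0,0,0.163,0.198,0,1],[0,0,0,0.209,0.27,0,1],[0,0,0,0.25,0.345,0,1]]])

```text
t: 41.95
tcp_pos: [0.5478, -0.2521, 0.0523]
tcp_rot: [[-0.99, 0.142, -0.0], [0.142, 0.99, -0.002], [0.0, -0.002, -1.0]]
wrist_force: [-4.1, -6.1, 6.6]
opening: 0.0148
gripper_force: 30.0
```

Call:
move_arm(commands=[[[0,0,0,0.036,0.077,0,1],[0,0,0,0.068,0.156,0,1],[0,0,0,0.094,0.238,0,1],[0,0,0,0.115,0.32,0,1],[0,0,0,0.131,0.404,0,1]]])

```text
t: 42.45
tcp_pos: [0.5398, -0.2098, 0.0521]
tcp_rot: [[-0.99, 0.143, -0.002], [0.143, 0.99, -0.001], [0.002, -0.001, -1.0]]
wrist_force: [-5.1, -4.6, 6.1]
opening: 0.0152
gripper_force: 30.0
```

Call:
move_arm(commands=[[[0,0,0,0.011,0.085,0,1],[0,0,0,0.016,0.17,0,1],[0,0,0,0.016,0.256,0,1],[0,0,0,0.011,0.341,0,1],[0,0,0,0,0.426,0,1]]])

```text
t: 42.95
tcp_pos: [0.5473, -0.1665, 0.0518]
tcp_rot: [[-0.99, 0.142, 0.0], [0.142, 0.99, 0.0], [-0.0, 0.0, -1.0]]
wrist_force: [-2.1, -0.6, 6.1]
opening: 0.0153
gripper_force: 30.0
```

Call:
move_arm(commands=[[[0,0,0,-0.016,0.084,0,1],[0,0,0,-0.037,0.166,0,1],[0,0,0,-0.063,0.248,0,1],[0,0,0,-0.095,0.327,0,1],[0,0,0,-0.131,0.404,0,1]]])

```text
t: 43.45
tcp_pos: [0.5666, -0.128, 0.0515]
tcp_rot: [[-0.99, 0.14, 0.001], [0.14, 0.99, -0.0], [-0.001, 0.0, -1.0]]
wrist_force: [0.7, -2.0, 3.9]
opening: 0.0151
gripper_force: 30.0
```

Call:
move_arm(commands=[[[0,0,0,-0.041,0.075,0,1],[0,0,0,-0.087,0.147,0,1],[0,0,0,-0.137,0.217,0,1],[0,0,0,-0.192,0.282,0,1],[0,0,0,-0.25,0.345,0,1]]])

```text
t: 43.95
tcp_pos: [0.5958, -0.098, 0.0514]
tcp_rot: [[-0.99, 0.141, -0.0], [0.141, 0.99, -0.001], [0.0, -0.001, -1.0]]
wrist_force: [0.5, -5.8, 3.7]
opening: 0.0151
gripper_force: 30.0
```

Call:
move_arm(commands=[[[0,0,0,0,0,0,0.6],[0,0,0,0,0,0,0.2],[0,0,0,0,0,0,0],[0,0,0,0,0,0,0],[0,0,0,0,0,-0.1,0]]])

```text
t: 44.45
tcp_pos: [0.5938, -0.098, 0.06]
tcp_rot: [[-0.99, 0.141, -0.004], [0.141, 0.99, 0.0], [0.004, -0.0, -1.0]]
wrist_force: [-0.2, -0.9, -0.9]
opening: 0.04
gripper_force: 0.0
```

Call:
move_arm(commands=[[[0,0,0,0,0,-0.3,0],[0,0,0,0,0,-0.6,0],[0,0,0,0,0,-0.9,0],[0,0,0,0,0,-0.9,0],[0,0,0,0,0,-0.9,0]]])

```text
t: 44.95
tcp_pos: [0.5956, -0.0979, 0.1527]
tcp_rot: [[-0.99, 0.141, 0.002], [0.141, 0.99, 0.001], [-0.002, 0.001, -1.0]]
wrist_force: [-0.9, -0.6, -0.6]
opening: 0.0435
gripper_force: 0.0
```

Run:
```python
from h import *
s=telemetry.sense(); print(s["t"],s["opening"],s["tcp_pos"])
c=cam("side"); save(c,"s4.png"); cups(c,.09)
plan([.5676,-.2902,.15],81.2)
```

```text
44.95 0.043481488779183244 [ 0.59555262 -0.0979331   0.1526975 ]
shift [-0.002 -1.941  0.013] turn [[0.0, -0.0, 0.004], [0.0, 0.0, -0.996]]
```

View pics/s4.png

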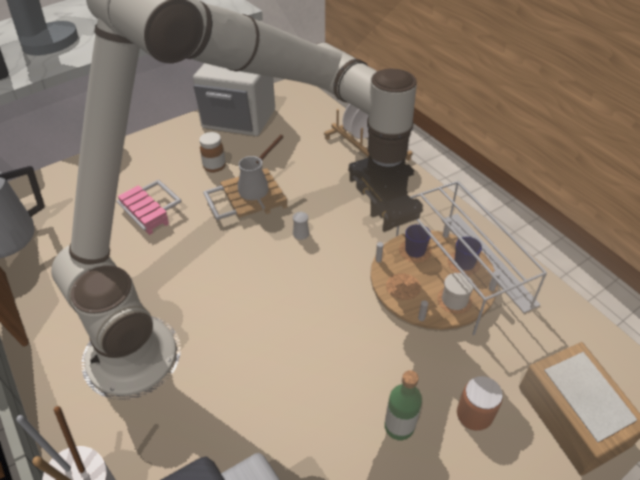

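The side view shows cup 1 at (417,240), cup 2 at (468,252), the canister on the right at (457,290), and the free pad at the front. Now the last quarter turn.

Call:
move_arm(commands=[[[0,0,0.004,0,-0.2,0,0],[0,0,0.004,0,-0.45,0,0],[0,0,0.004,0,-0.7,0,0],[0,0,0.004,0,-0.95,0,0],[0,0,0.004,0,-0.97,0,0]]])

```text
t: 45.5
tcp_pos: [0.5802, -0.1961, 0.1497]
tcp_rot: [[-0.988, 0.156, -0.003], [0.156, 0.988, 0.0], [0.003, -0.0, -1.0]]
wrist_force: [0.2, 0.8, 0.6]
opening: 0.0436
gripper_force: 0.0
```

Call:
move_arm(commands=[[[0,0,0,0,-0.25,0,0],[0,0,0,0,-0.5,0,0],[0,0,0,0,-0.75,0,0],[0,0,0,0,-0.96,0,0],[0,0,0,0,-0.96,0,0]]])

```text
t: 46.0
tcp_pos: [0.566, -0.2903, 0.1499]
tcp_rot: [[-0.988, 0.156, -0.002], [0.156, 0.988, 0.001], [0.003, 0.0, -1.0]]
wrist_force: [-0.3, 0.4, 0.2]
opening: 0.0435
gripper_force: 0.0
```

Run:
```python
from h import *
s=telemetry.sense(); print(s["opening"],s["tcp_pos"])
c=cam("wrist"); P=cloud(c); d=np.linalg.norm(P[:,:2]-[.566,-.289],axis=1); Q=P[(abs(P[:,2]-.084)<.006)&(d<.03)]; print(len(Q),(Q[:,:2].min(0)+Q[:,:2].max(0))/2)
plan([.5682,-.2894,.05],81.2)
```

```text
0.043460267537624477 [ 0.56598692 -0.29032769  0.14991454]
497 [ 0.56770056 -0.29055528]
shift [-0.022  0.001  1.   ] turn [[0.0, -0.001, -0.001], [-0.001, -0.0, 0.999]]
```

Call:
move_arm(commands=[[[0,0,-0.003,-0.02,0,0.25,0],[0,0,-0.003,-0.02,0,0.5,0],[0,0,-0.003,-0.02,0,0.75,0],[0,0,-0.003,-0.02,0,1,0],[0,0,-0.003,-0.02,0,1,0]]])

```text
t: 46.55
tcp_pos: [0.5662, -0.287, 0.047]
tcp_rot: [[-0.99, 0.143, -0.009], [0.143, 0.99, 0.003], [0.009, 0.002, -1.0]]
wrist_force: [-1.3, 0.5, -2.1]
opening: 0.0435
gripper_force: 0.0
```

Call:
move_arm(commands=[[[0,0,0,0,0,0,0.4],[0,0,0,0,0,0,0.8],[0,0,0,0,0,0,1],[0,0,0,0,0,0,1],[0,0,0,0,0,0,1]]])

```text
t: 47.05
tcp_pos: [0.5689, -0.2897, 0.0525]
tcp_rot: [[-0.99, 0.144, 0.0], [0.144, 0.99, -0.001], [-0.001, -0.001, -1.0]]
wrist_force: [-1.4, -1.5, 2.4]
opening: 0.0147
gripper_force: 30.0
```

Call:
move_arm(commands=[[[0,0,0,0,0,0,1],[0,0,0,0,0,0,1],[0,0,0,0,0,0,1],[0,0,0,0,0,0,1],[0,0,0,0,0,0,1]]])

```text
t: 47.55
tcp_pos: [0.5691, -0.2899, 0.0524]
tcp_rot: [[-0.99, 0.144, 0.001], [0.144, 0.99, -0.001], [-0.001, -0.001, -1.0]]
wrist_force: [-2.4, -1.7, 4.8]
opening: 0.0151
gripper_force: 30.0
```

Call:
move_arm(commands=[[[0,0,0,0.058,0.063,0,1],[0,0,0,0.113,0.128,0,1],[0,0,0,0.163,0.198,0,1],[0,0,0,0.209,0.27,0,1],[0,0,0,0.25,0.345,0,1]]])

```text
t: 48.05
tcp_pos: [0.5485, -0.2529, 0.0523]
tcp_rot: [[-0.989, 0.145, -0.001], [0.145, 0.989, -0.002], [0.0, -0.002, -1.0]]
wrist_force: [-3.0, -5.2, 4.2]
opening: 0.0151
gripper_force: 30.0
```

Call:
move_arm(commands=[[[0,0,0,0.036,0.077,0,1],[0,0,0,0.068,0.156,0,1],[0,0,0,0.094,0.238,0,1],[0,0,0,0.115,0.32,0,1],[0,0,0,0.131,0.404,0,1]]])

```text
t: 48.55
tcp_pos: [0.5405, -0.2105, 0.0521]
tcp_rot: [[-0.989, 0.146, -0.003], [0.146, 0.989, -0.001], [0.002, -0.001, -1.0]]
wrist_force: [-4.3, -4.4, 6.4]
opening: 0.0152
gripper_force: 30.0
```

Call:
move_arm(commands=[[[0,0,0,0.011,0.085,0,1],[0,0,0,0.016,0.17,0,1],[0,0,0,0.016,0.256,0,1],[0,0,0,0.011,0.341,0,1],[0,0,0,0,0.426,0,1]]])

```text
t: 49.05
tcp_pos: [0.5481, -0.1673, 0.0518]
tcp_rot: [[-0.989, 0.145, 0.0], [0.145, 0.989, 0.0], [-0.0, 0.0, -1.0]]
wrist_force: [-1.5, -1.4, 5.1]
opening: 0.0152
gripper_force: 30.0
```

Call:
move_arm(commands=[[[0,0,0,-0.016,0.084,0,1],[0,0,0,-0.037,0.166,0,1],[0,0,0,-0.063,0.248,0,1],[0,0,0,-0.095,0.327,0,1],[0,0,0,-0.131,0.404,0,1]]])

```text
t: 49.55
tcp_pos: [0.5679, -0.1287, 0.0515]
tcp_rot: [[-0.99, 0.144, 0.001], [0.144, 0.99, -0.0], [-0.001, 0.0, -1.0]]
wrist_force: [0.2, -2.0, 4.0]
opening: 0.0152
gripper_force: 30.0
```

Call:
move_arm(commands=[[[0,0,0,-0.041,0.075,0,1],[0,0,0,-0.087,0.147,0,1],[0,0,0,-0.137,0.217,0,1],[0,0,0,-0.192,0.282,0,1],[0,0,0,-0.25,0.345,0,1]]])

```text
t: 50.05
tcp_pos: [0.5968, -0.0987, 0.0513]
tcp_rot: [[-0.99, 0.144, -0.001], [0.144, 0.99, -0.0], [0.001, -0.001, -1.0]]
wrist_force: [-0.8, -3.6, 3.9]
opening: 0.0149
gripper_force: 30.0
```

Call:
move_arm(commands=[[[0,0,0,0,0,0,0.6],[0,0,0,0,0,0,0.2],[0,0,0,0,0,0,0],[0,0,0,0,0,0,0],[0,0,0,0,0,-0.1,0]]])

```text
t: 50.55
tcp_pos: [0.5952, -0.0989, 0.0601]
tcp_rot: [[-0.99, 0.144, -0.004], [0.144, 0.99, 0.0], [0.004, -0.0, -1.0]]
wrist_force: [0.1, -0.9, -0.2]
opening: 0.0398
gripper_force: 0.0
```

Call:
move_arm(commands=[[[0,0,0,0,0,-0.3,0],[0,0,0,0,0,-0.6,0],[0,0,0,0,0,-0.9,0],[0,0,0,0,0,-1,0],[0,0,0,0,0,-1,0]]])

```text
t: 51.05
tcp_pos: [0.5976, -0.0988, 0.1637]
tcp_rot: [[-0.99, 0.144, 0.005], [0.144, 0.99, 0.0], [-0.004, 0.001, -1.0]]
wrist_force: [0.3, -0.7, -0.9]
opening: 0.044
gripper_force: 0.0
```

Call:
move_arm(commands=[[[0,0,0,0.2,0,-0.1,0],[0,0,0,0.4,0,-0.2,0],[0,0,0,0.6,0,-0.3,0],[0,0,0,0.8,0,-0.4,0],[0,0,0,1,0,-0.5,0]]])

```text
t: 51.55
tcp_pos: [0.4958, -0.0844, 0.2098]
tcp_rot: [[-0.99, 0.144, -0.004], [0.144, 0.99, 0.0], [0.004, -0.0, -1.0]]
wrist_force: [-0.3, 0.1, 0.9]
opening: 0.0437
gripper_force: 0.0
```

Call:
move_arm(commands=[[[0,0,0,0.2,0,0,0],[0,0,0,0.4,0,0,0],[0,0,0,0.6,0,0,0],[0,0,0,0.8,0,0,0],[0,0,0,0.8,0,0,0]]])

```text
t: 52.05
tcp_pos: [0.4155, -0.073, 0.21]
tcp_rot: [[-0.99, 0.144, -0.004], [0.144, 0.99, 0.0], [0.004, -0.0, -1.0]]
wrist_force: [0.1, -1.1, 0.1]
opening: 0.0436
gripper_force: 0.0
```

Run:
```python
from h import *
s=telemetry.sense(); print(s["t"],s["opening"],s["tcp_pos"])
c=cam("side"); save(c,"s5.png"); cups(c,.09)
for r in nets.tip_of("side","cezve_mid")[:1]: print("cezve",r["conf"],atz(c,r["location"],.076))
c=cam("top"); cups(c,.09); cups(c,.06)
for r in nets.tip_of("top","cezve_mid")[:1]: print("cezve",r["conf"],atz(c,r["location"],.076))
f=c["frame"].astype(int); b=((f[...,2]>f[...,0]+35)&(f[...,2]>f[...,1]+35)).astype(np.uint8)
k,l,st,ce=cv2.connectedComponentsWithStats(b)
for i in range(1,k):
    if st[i,4]>25: print("blue",ce[i].round(),st[i,4],atz(c,ce[i],.07).round(3))
P=cloud(c); A=np.array([.6761,-.2089]); d=np.linalg.norm(P[:,:2]-A,axis=1); Q=P[(abs(P[:,2]-.085)<.007)&(abs(d-.136)<.02)]
a=np.degrees(np.arctan2(Q[:,1]-A[1],Q[:,0]-A[0]))
for k in range(-180,180,30):
    m=(a>=k)&(a<k+30)
    if m.sum()>3: print("post?",k,m.sum(),Q[m].mean(0).round(4),a[m].mean())
t=np.radians(-8.8)
for k in (90,0,-90,180): print(k,(A+.085*np.array([np.cos(t+np.radians(k)),np.sin(t+np.radians(k))])).round(4))
m=(abs(P[:,2]-.087)<.004)&(np.linalg.norm(P[:,:2]-[.592,-.196],axis=1)<.05); print("canister top",m.sum(),(P[m].min(0)+P[m].max(0))/2)
```

```text
52.05 0.043584751489717 [ 0.41545853 -0.07297123  0.209997  ]
cup px [415. 115.] 302 rim fit [ 0.7595 -0.2218] r 0.0279 bbox mid [ 0.7665 -0.2223] [0.0431 0.0584]
cup px [444. 159.] 311 rim fit [ 0.6613 -0.2928] r 0.0284 bbox mid [ 0.6518 -0.2931] [0.0398 0.0613]
cup px [415. 115.] 302 rim fit [ 0.7615 -0.2228] r 0.0235 bbox mid [ 0.7723 -0.2234] [0.0281 0.0454]
cup px [444. 159.] 311 rim fit [ 0.6609 -0.2922] r 0.025 bbox mid [ 0.6553 -0.2934] [0.0396 0.0487]
cezve 0.75 [0.47338939 0.28897061 0.076     ]
blue [416. 115.] 227 [ 0.771 -0.227  0.07 ]
blue [413. 127.] 36 [ 0.739 -0.217  0.07 ]
blue [447. 146.] 39 [ 0.69  -0.302  0.07 ]
blue [444. 159.] 270 [ 0.655 -0.293  0.07 ]
post? -150 29 [ 0.5681 -0.2887  0.0842] -143.53396769258214
post? -60 32 [ 0.7562 -0.3182  0.0853] -53.77017028242111
post? 30 30 [ 0.7846 -0.13    0.0851] 36.048653231084195
post? 120 31 [ 0.5957 -0.0998  0.0834] 126.3964557437057
90 [ 0.6891 -0.1249]
0 [ 0.7601 -0.2219]
-90 [ 0.6631 -0.2929]
180 [ 0.5921 -0.1959]
canister top 408 [ 0.59312776 -0.19657064  0.08702889]
```

View pics/s5.png

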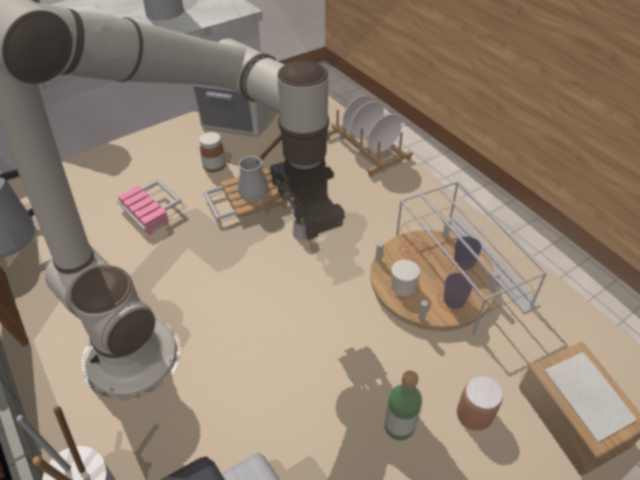

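The side view shows the canister at the front (405,278), the cups upright on their pads at (467,252) and (457,290), and the cezve on the trivet at (253,180). Fits put the cups within about 2 mm of their pads and the canister within 2 mm of the front point.

```bash
python3 -c "
from h import *
print(arm.hand_in())"
```

```text
the job is handed in; nothing more can be done
None
```

The job is handed in, verdict not shown: trivet open with the cezve upright on its middle, both blue cups found stand on pads, canister clicked in at the front, and I never went near the bystanders.

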